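# Clear the dock and load the sample carrier behind its catch

## Robot

A 6-joint arm with a two-finger parallel gripper is mounted at the origin on the work surface. World frame = base frame: x ahead of the robot, y to its left, z up, the work surface at z = 0. Lengths are in m, angles in degrees, forces in N, time in s.
With the tool pointing down it reaches from about 0.25 to 0.725 m from the base axis. Payload 9.7 kg.
Tool frame: the origin (TCP) lies between the finger pads; the fingertips stand 22 mm ahead of it and the grasp point (between the pads) lies 3 mm ahead of it; z points along the fingers, y is the line along which they close (so a half turn about z gives the same grasp; the last joint's range is limited). The gripper opens to 85 mm and grips with 20 to 120 N. Pads are 22 mm wide; open, the fingers measure 114 mm over their backs; the gripper's body (76 mm by 85 mm) begins 54 mm behind the grasp point. The pads swing forward as they close: fully open they stand 13 mm farther back than shut.
Start: joints at [-72.995, 4.979, 10.078, 95.1, 0, 90], TCP at [0.161, -0.526, 0.253] pointing down, gripper open.
Joint ranges: [-179.16, 179.16], [-48.56, 103.87], [-65.8, 70.77], [-126.05, 130.52], [-82.76, 87.17], [-180, 180]. Speed limits (degrees/s): [127.2, 127.2, 147.25, 180, 180, 180].

## Interface

Orientations are given as [roll, pitch, yaw] about the fixed x, y, z axes, in that order (R = Rz(yaw) Ry(pitch) Rx(roll)).
In Python, from workcell import bot, viewer, finder gives the robot as it stands.
- The arm moves only by the tool move_arm, never from a script. Its arguments are lists of equal length, an entry for each row: "offset": the shift along the tool's x, y, z in cm, a list of three; "twist": the turn, a rotation vector about the tool's x, y, z in rad, a list of three; "grip": the opening, from 0 (shut) to 1 (fully open). In form: {"offset": [[x, y, z], ...], "twist": [[ax, ay, az], ...], "grip": [grip, ...]}. A call has 1 to 5 rows; each row shifts and turns the commanded pose from where the row before left it, along the tool's axes as they then stand; what a row does not reach is not made up. A row lasts 1/10 s, in which the tool goes at most 50 mm and 8.59 degrees, less where a joint would pass 70% of its speed; a pose out of reach is approached as far as the arm can. A call is refused whole if a number of a shift passes 5 or a number of a turn 0.15, either way. A call with a gripper value outside its range is refused whole. The fingers move at their own pace and stop on an object; "force" is the grip in N (left out, the last holds). Time passes only in rows, so rows that do not move let the fingers close. It gives the time, the measured TCP pose, the force, the opening and the grip force at its end, in the units of the state.
- bot.get_obs(): the state, without advancing time (a new reading comes with each control period).
- viewer.camera(name): name is "side" or "top" or "wrist"; returns a dict with "color" (420x560x3 uint8, red, green, blue), "depth" (420x560 float32, m along the optical axis (not along the pixel's ray), 0 where there is no reading), "vfov" (degrees; the focal length in pixels is half the picture's height over the tangent of half this angle, whatever the lens; pixels are square), "cx", "cy" (the principal point, pixels), "position" and "attitude" of the camera in the world; the wrist camera has in their place "tool_from_camera" (4x4, takes a point from camera to tool coordinates, whose origin is the TCP and whose axes are the flange's). Camera axes: x right, y down, z forward; pixel columns grow to the right and rows downward; lengths in m; the calibration is good to about 2 mm. A picture is of the moment at which its call begins: read the wrist's pose just before it.
- bot.job_done(): hands the job in; it is judged then, once.
Trained networks look in a picture, given as the dict that the camera call returned (one of the last four; its "shot" number tells which), for a name from the list of things; names that differ only in an ending like _2 or _b are one class to them, and where a whole thing is asked for, a point or a joint stands for the part that bears it (a point fixed in the world has none). Each returns a list of dicts, best first, with "p" (0 to 1); they miss things now and then, are a little off and sometimes report something else, mostly with a low value. They report only what shows in the picture. A call takes as long as a camera call.
- finder.boxes_of(picture, thing): "position" ([column, row] in pixels, amid what is visible of it).
- finder.pinpoint(picture, thing): "position" ([column, row] in pixels: a listed point, or the origin of a listed thing).
The state is a dict: "time": time; "q": joint angles; "qd": joint speeds; "joint_efforts": joint torques, N m; "ee_pos": TCP position; "tcp_rot": TCP orientation; "wrist_force": force on the tool from outside, world axes, zero at the start; "torque": the same for the moment, N m; "opening": finger opening in m; "grasp_force": force on a finger pad.
Only numpy, scipy, OpenCV 4.12 (cv2) and the standard library are available. Lean on these libraries where they do the work, as an engineer would, in place of code of your own. Each camera call takes 0.05 s, during which the arm holds its last target. There are 200 camera calls.

## Task

The extraction unit's dock has been left with used white bottles standing in its lane: move them all into the grey return tray, upright, and stand all the fresh metal sample cans upright on the carrier plate while it is still outside the dock. Then slide the loaded carrier along the bench into the dock, front edge first, so that its own edge lifts the hinged catch (do not lift the catch with the hand), until it is fully home and the catch has dropped behind it. Leave the brown jar and the timer alone.

Things in the scene. Friction and masses are not known exactly. Their poses are not given: they have to be found in the camera images.
- dock: Fixed docking lane. Origin on the bench mid-lane; x runs along the lane from its mouth to the end stop, y left, z up. Steel side rails 25 mm high, 10 mm thick, inner faces at y = +-103 mm, from x = -95 to +88 mm, then flared to +-114 mm at x = -131 mm (the mouth). End stop 40 mm high, face at x = +80 mm. No floor: the carrier slides on the bench.
- dock_home (a point): The carrier's origin when it is home, touching the end stop: dock x = +5 mm, y = 0, on the bench. Axes as the dock's.
- catch_hinge (a point): Catch's hinge axis (along dock y): dock x = +5, y = 93, z = 26 mm. From it a 14 mm wide, 8 mm thick arm (y = 86 to 100 mm, top at z = 30 mm) reaches 80 mm towards the mouth, over the lane's left edge, and ends in a nose. A 40 mm high yellow hinge block stands outside the left rail, y = 113 to 125 mm.
- catch (a joint): Angle (rad) of the dark steel gravity catch: 0 = down, positive = nose lifted; falls back by its own 60 g. The carrier's 12 mm high edge, pushed under the nose's ramp, lifts it to about 0.1 rad with a few newtons; the nose then rides on the carrier until the rear edge has passed.
- catch_nose (a point): Foot of the upright inner face of the catch's nose, 7 mm above the bench when down, dock x = -75 mm (the nose's tip, 4 mm further to the mouth, hangs 4 mm above the bench). This face stands 5 mm behind the rear edge of a carrier that is home. On the mouth side its ramp rises to 15 mm high at dock x = -109 mm.
- carrier: Loose aluminium plate 150 mm (x) by 200 mm (y), 0.4 kg. Origin: centre of underside; +x its front, z up. Floor 5 mm thick, rim 4 mm thick, 12 mm high. Black handle near the rear. Floor free for cans from x = -40 to +71 mm; three fit at x = +20, y = -54, 0, +54 mm. To pass the catch a can's outside must stay within |y| < 84 mm.
- carrier_handle (a point): Grasp point on the carrier's handle: carrier x = -53 mm, y = 0, 55 mm above its underside. The handle measures 22 mm along x, 14 mm along y (grasp across y), and runs from the floor to 78 mm high. Axes as the carrier's.
- tray: Fixed grey open return tray, 140 mm (its x) by 220 mm (its y), walls 4 mm thick and 10 mm high, floor 4 mm thick; origin at the centre of its underside.
- jar: Brown glass jar with a cap, 56 mm across, 70 mm high, standing beyond the tray. Bystander. Origin at the centre of its underside.
- timer: Grey box timer 50 x 70 x 30 mm lying beyond the tray. Bystander. Origin at the centre of its underside.
- bottle0_mid (a point): Centre (32 mm above its underside) of a used squat white plastic bottle: upright cylinder 50 mm across and 46 mm high with a 32 mm grey cap, 64 mm high in all, about 0.15 kg. z up along the bottle. May be absent.
- bottle1_mid (a point): Centre (32 mm above its underside) of a used squat white plastic bottle: upright cylinder 50 mm across and 46 mm high with a 32 mm grey cap, 64 mm high in all, about 0.15 kg. z up along the bottle. May be absent.
- bottle2_mid (a point): Centre (32 mm above its underside) of a used squat white plastic bottle: upright cylinder 50 mm across and 46 mm high with a 32 mm grey cap, 64 mm high in all, about 0.15 kg. z up along the bottle. May be absent.
- can0_mid (a point): Centre (26 mm above its underside) of a fresh metal sample can: upright cylinder 48 mm across and 42 mm high with a 40 mm lid, 52 mm high in all, about 0.15 kg. z up along the can. May be absent.
- can1_mid (a point): Centre (26 mm above its underside) of a fresh metal sample can: upright cylinder 48 mm across and 42 mm high with a 40 mm lid, 52 mm high in all, about 0.15 kg. z up along the can. May be absent.
- can2_mid (a point): Centre (26 mm above its underside) of a fresh metal sample can: upright cylinder 48 mm across and 42 mm high with a 40 mm lid, 52 mm high in all, about 0.15 kg. z up along the can. May be absent.

How it is judged:
By the outcome, as a careful person would: the job done as asked, in the order asked, and still so for the second after the job is handed in, with the robot touching nothing.
Of can0, can1, can2 only 2 to 3 are there at a start; the rules pass over those that are not, and their reading is None.
Of bottle0, bottle1, bottle2 only 2 to 3 are there at a start; the rules pass over those that are not, and their reading is None.
At some moment in a run one of can0, can1, can2, bottle0, bottle1, bottle2 may be knocked a few centimetres aside while the robot is not near it.
It also fails if it takes over 210 s, if anything falls off the work surface, if the arm or the gripper's body presses on something with over 40 N, if the wrist force passes 120 N, or if a joint passes its speed limit or range.

## Working session

There is one attempt and no reset: what is moved stays moved. The work goes in short steps, Python scripts to look and compute and a tool call to move; the robot and the scene stay as the last step left them, time stands still between calls to the robot, and variables do not carry over. Pictures are saved under pics/ and viewed, at most 14 in all, crops included, and the job is handed in when it is done.

Besides the shell and the picture viewer there is one more tool, called after ">>>" by a JSON object that holds its "name" and its "arguments". move_arm: Moves the arm, as the interface text tells. Its arguments: {"type":"object","properties":{"offset":{"type":"array","items":{"type":"array","items":{"type":"number"}}},"twist":{"type":"array","items":{"type":"array","items":{"type":"number"}}},"grip":{"type":"array","items":{"type":"number"}},"force":{"type":"number"}},"required":["offset","twist","grip"]}

```bash
ls; mkdir -p pics; cat > h.py <<'E'
import numpy as np, cv2
from scipy.spatial.transform import Rotation as R
from workcell import bot, viewer, finder
def pose():
    o=bot.get_obs(); return np.array(o["ee_pos"]),np.array(o["tcp_rot"]),o
def shot(n):
    o=bot.get_obs(); d=viewer.camera(n)
    f=d["color"].shape[0]/2/np.tan(np.radians(d["vfov"])/2)
    if n=="wrist":
        T=np.eye(4); T[:3,:3]=R.from_euler('xyz',o["tcp_rot"],degrees=True).as_matrix(); T[:3,3]=o["ee_pos"]
        M=T@np.array(d["tool_from_camera"])
    else:
        M=np.eye(4); a=np.array(d["attitude"],float)
        M[:3,:3]=a if a.shape==(3,3) else R.from_euler('xyz',a,degrees=True).as_matrix()
        M[:3,3]=d["position"]
    return d,f,M
def ray(d,f,M,px,z):
    "intersect pixel ray with plane z"
    v=M[:3,:3]@np.array([(px[0]-d["cx"])/f,(px[1]-d["cy"])/f,1]); s=(z-M[2,3])/v[2]
    return M[:3,3]+s*v
def dep(d,f,M,px):
    u,v=int(round(px[0])),int(round(px[1])); Z=np.median(d["depth"][max(v-1,0):v+2,max(u-1,0):u+2])
    return (M@np.array([(u-d["cx"])/f*Z,(v-d["cy"])/f*Z,Z,1]))[:3]
def save(d,name): cv2.imwrite("pics/"+name,cv2.cvtColor(d["color"],cv2.COLOR_RGB2BGR))
def cloud(d,f,M):
    Z=d["depth"]; v,u=np.indices(Z.shape)
    P=np.stack([(u-d["cx"])/f*Z,(v-d["cy"])/f*Z,Z,np.ones_like(Z)],-1)@M.T
    P=P[...,:3]; P[Z==0]=np.nan; return P
E
python3 - <<'E'
from h import *
print(bot.get_obs())
H=dict(bottle0_mid=.032,can0_mid=.026,carrier=0,carrier_handle=.055,dock=0,dock_home=0,catch_hinge=.026,catch_nose=.007,tray=0,jar=0,timer=0)
for n in("top","side"):
    d,f,M=shot(n); save(d,n+"0.png"); print(n,d["attitude"],d["position"],f)
    for t,z in H.items():
        for r in finder.pinpoint(d,t)[:4]:
            if r["p"]>.3: print(t,round(r["p"],2),np.round(r["position"]),np.round(ray(d,f,M,r["position"],z),3))
E
```

```text
pics
{'time': 0.0, 'q': array([-7.29960011e+01,  5.01191951e+00,  1.00352980e+01,  9.50990078e+01,
       -1.10750608e-03,  8.99983422e+01]), 'qd': array([-0.08434513, -0.0033773 ,  0.06368724,  0.07775424,  0.1480013 ,
        0.00799042]), 'joint_efforts': array([ 8.11982736e-04, -5.20394862e+01,  4.64801538e+01,  1.64614047e-02,
        1.27584476e-04, -3.29818434e-06]), 'ee_pos': array([ 0.16078069, -0.52577607,  0.25258274]), 'tcp_rot': array([-1.79924371e+02,  1.10531683e-03,  1.70056582e+01]), 'wrist_force': array([-0.11109891,  0.05199325, -0.24548132]), 'torque': array([0.01863907, 0.03149159, 0.03435047]), 'grasp_force': 0.0, 'opening': 0.0856618574078701}
top [-170.26792952   -0.61977279  -89.41977905] [ 0.36521749 -0.00584406  1.02092646] 439.0746845999392
bottle0_mid 0.84 [268. 162.] [0.626 0.001 0.032]
carrier 0.77 [140. 237.] [0.451 0.296 0.   ]
carrier_handle 0.72 [134. 262.] [0.391 0.29  0.055]
carrier_handle 0.7 [264. 160.] [0.623 0.011 0.055]
dock 0.41 [133. 259.] [0.398 0.309 0.   ]
catch_hinge 0.91 [235. 136.] [0.689 0.081 0.026]
catch_nose 0.6 [235. 176.] [0.596 0.079 0.007]
tray 0.81 [393. 247.] [ 0.434 -0.291  0.   ]
tray 0.67 [367. 194.] [ 0.559 -0.233  0.   ]
jar 0.84 [401. 184.] [ 0.583 -0.315  0.   ]
timer 0.62 [367. 195.] [ 0.555 -0.234  0.   ]
side [-132.49021447    0.68755405 -140.57715718] [-0.00429463  0.69819524  0.88417139] 462.2463577961094
bottle0_mid 0.85 [263. 210.] [0.626 0.01  0.032]
can0_mid 0.66 [378. 190.] [ 0.43  -0.266  0.026]
carrier 0.57 [236. 321.] [ 0.458  0.301 -0.   ]
carrier_handle 0.68 [257. 318.] [0.399 0.293 0.055]
catch_hinge 0.9 [228. 218.] [0.687 0.088 0.026]
catch_nose 0.67 [251. 234.] [0.61  0.081 0.007]
tray 0.98 [378. 191.] [ 0.441 -0.293  0.   ]
tray 0.74 [282. 197.] [ 0.645 -0.096  0.   ]
jar 0.96 [343. 169.] [ 0.58  -0.316  0.   ]
timer 0.68 [329. 186.] [ 0.567 -0.223  0.   ]
```

View pics/top0.png

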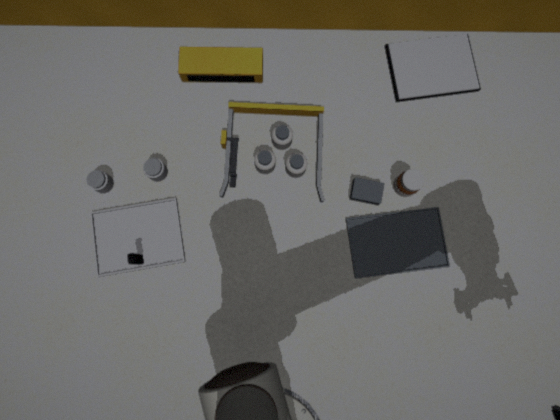

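View pics/side0.png

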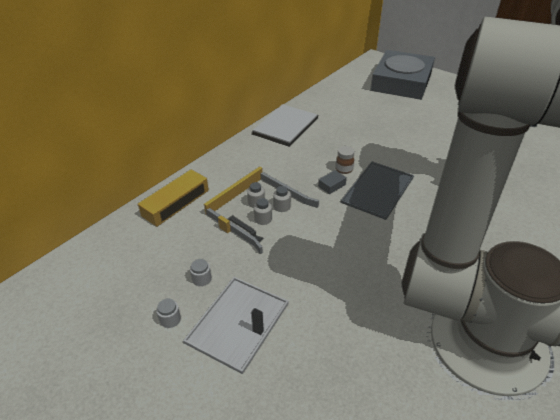

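The top view shows three bottles in the lane (283,133), (265,157) and (297,160), and two cans at (99,180) and (154,167). The carrier is at (140,237) with its handle at the rear, and the tray is at (397,242).

```bash
python3 - <<'E'
from h import *
d,f,M=shot("top"); P=cloud(d,f,M); z=P[...,2]
def blobs(mask,name):
    n,l,s,c=cv2.connectedComponentsWithStats(mask.astype(np.uint8))
    for i in range(1,n):
        if s[i,4]>25:
            Q=P[l==i]; (cx,cy),(w,h),a=cv2.minAreaRect((Q[:,:2]*1000).astype(np.float32))
            print(name,np.round(c[i]),s[i,4],"mean",np.round(np.nanmean(Q,0),3),"rect",np.round([cx,cy,w,h,a],1))
m=np.zeros(z.shape,bool); m[95:300,85:460]=1
print("bench z",np.nanmedian(z[300:340,80:180]))
blobs(m&(z>.044)&(z<.085),"tall>44")
blobs(m&(z>.058)&(z<.085),"caps>58")
blobs(m&(z>.012)&(z<.05),"mid")
# colour outlines for tray/carrier
hsv=cv2.cvtColor(d["color"],cv2.COLOR_RGB2GRAY)
print(hsv[240,400],hsv[225,150],hsv[230,60])
E
```

```text
bench z -0.0012128033516609626
tall>44 [282. 134.] 331 mean [ 0.684 -0.029  0.055] rect [ 6.868e+02 -2.870e+01  4.610e+01  4.860e+01  6.000e-01]
tall>44 [264. 159.] 343 mean [0.625 0.011 0.055] rect [627.8  10.9  47.7  45.9   1.3]
tall>44 [296. 163.] 351 mean [ 0.617 -0.062  0.055] rect [619.6 -62.4  46.1  47.7  89.7]
tall>44 [152. 167.] 249 mean [0.605 0.265 0.05 ] rect [604.9 264.5  39.9  38.3  46.3]
tall>44 [411. 181.] 463 mean [ 0.577 -0.318  0.066] rect [ 579.3 -320.2   50.2   48.9   38.2]
tall>44 [ 95. 179.] 253 mean [0.575 0.39  0.05 ] rect [575.3 391.6  39.3  37.1  89.3]
tall>44 [132. 259.] 119 mean [0.398 0.289 0.069] rect [398.3 291.6  22.2  14.5  11.8]
caps>58 [282. 132.] 149 mean [ 0.687 -0.029  0.063] rect [686.8 -28.4  29.8  29.9  86.1]
caps>58 [264. 157.] 152 mean [0.627 0.01  0.063] rect [626.9   9.6  30.6  29.3   1. ]
caps>58 [296. 161.] 158 mean [ 0.619 -0.062  0.063] rect [ 6.192e+02 -6.250e+01  3.060e+01  2.930e+01  2.000e-01]
caps>58 [412. 180.] 404 mean [ 0.578 -0.32   0.069] rect [ 578.7 -320.3   48.4   48.4   85.4]
caps>58 [131. 258.] 97 mean [0.398 0.29  0.07
[... 300 characters left out ...]
 [264. 163.] 225 mean [0.62  0.01  0.041] rect [626.9  10.3  48.9  49.3  31.1]
mid [295. 167.] 229 mean [ 0.611 -0.06   0.042] rect [ 6.19e+02 -6.15e+01  4.91e+01  4.79e+01  1.00e-01]
mid [156. 171.] 248 mean [0.599 0.258 0.039] rect [604.  263.7  45.5  46.1  38.7]
mid [100. 182.] 282 mean [0.57  0.383 0.038] rect [574.3 388.9  45.1  46.5  58.3]
mid [401. 187.] 206 mean [ 0.568 -0.306  0.034] rect [ 571.8 -311.7   56.5   34.3   37.6]
mid [232. 183.] 52 mean [0.577 0.085 0.016] rect [578.1  84.8  13.6  22.5  85.4]
mid [367. 191.] 700 mean [ 0.56  -0.226  0.029] rect [ 560.9 -227.8   70.4   50.7   78.7]
mid [139. 259.] 56 mean [0.397 0.286 0.032] rect [397.5 286.2   7.6  22.7  80.4]
43 124 122
```

>>> {"name": "move_arm", "arguments": {"offset": [[4.4,-2.1,0],[4.4,-2.1,0],[4.4,-2.1,0],[4.4,-2.1,0],[4.4,-2.1,0]], "twist": [[0,0,0],[0,0,0],[0,0,0],[0,0,0],[0,0,0]], "grip": [1,1,1,1,1]}}

```text
time: 1.75
ee_pos: [0.3416, -0.3597, 0.2535]
tcp_rot: [180.0, -0.0, 17.0]
wrist_force: [0.7, -0.1, 0.2]
opening: 0.0853
grasp_force: 0.0
```

>>> {"name": "move_arm", "arguments": {"offset": [[4.4,-2.1,0],[4.4,-2.1,0],[4.4,-2.1,0],[4.4,-2.1,0],[4.4,-2.1,0]], "twist": [[0,0,0],[0,0,0],[0,0,0],[0,0,0],[0,0,0]], "grip": [1,1,1,1,0.78]}}

```text
time: 2.25
ee_pos: [0.5215, -0.1947, 0.2535]
tcp_rot: [180.0, -0.0, 17.0]
wrist_force: [0.1, -0.7, 0.8]
opening: 0.0734
grasp_force: 0.0
```

>>> {"name": "move_arm", "arguments": {"offset": [[4.4,-2.1,0],[4.4,-2.1,0],[0,0,0]], "twist": [[0,0,0],[0,0,0],[0,0,0]], "grip": [0.78,0.78,0.78]}}

```text
time: 2.55
ee_pos: [0.5951, -0.1266, 0.2514]
tcp_rot: [-179.9, 0.0, 17.3]
wrist_force: [-0.5, -0.7, -0.9]
opening: 0.0669
grasp_force: 0.0
```

```bash
python3 - <<'E'
from h import *
p,r,o=pose(); print(p,r,o["opening"])
d,f,M=shot("wrist"); save(d,"w1.png"); P=cloud(d,f,M); z=P[...,2]
for t,zz in(("bottle0_mid",.032),("catch_hinge",.026),("catch_nose",.007),("dock",0),("dock_home",0)):
    for q in finder.pinpoint(d,t)[:3]:
        if q["p"]>.3: print(t,round(q["p"],2),np.round(q["position"]),np.round(ray(d,f,M,q["position"],zz),4))
n,l,s,c=cv2.connectedComponentsWithStats(((z>.056)&(z<.075)).astype(np.uint8))
for i in range(1,n):
    if s[i,4]>100: Q=P[l==i]; print("cap",c[i],s[i,4],np.round(np.nanmean(Q,0),4))
d,f,M=shot("top")
for q in ((346,216),(437,208),(448,266),(355,278)): print("tray",np.round(ray(d,f,M,q,.005),3))
print([np.round(ray(d,f,M,q,.012),3) for q in((94,211),(177,198),(185,261),(99,274))])
E
```

```text
[ 0.59508878 -0.12658064  0.25141156] [-1.79909054e+02  4.76669582e-02  1.72779347e+01] 0.06692718264963024
bottle0_mid 0.72 [156. 110.] [0.6287 0.0117 0.032 ]
catch_hinge 0.71 [91. 31.] [0.6805 0.0859 0.026 ]
catch_nose 0.77 [ 90. 112.] [0.6027 0.0878 0.007 ]
cap [203.46947195  54.06518152] 1212 [ 0.6896 -0.0294  0.0642]
cap [145.97538742 109.3053783 ] 1097 [0.6301 0.0094 0.0641]
cap [221.24686192 142.30125523] 956 [ 0.622  -0.0623  0.0643]
cap [455.78678244 256.81331404] 2073 [ 0.5827 -0.3172  0.0692]
tray [ 0.504 -0.182  0.005]
tray [ 0.525 -0.396  0.005]
tray [ 0.391 -0.415  0.005]
tray [ 0.361 -0.2    0.005]
[array([0.508, 0.403, 0.012]), array([0.541, 0.213, 0.012]), array([0.396, 0.188, 0.012]), array([0.365, 0.38 , 0.012])]
```

View pics/w1.png

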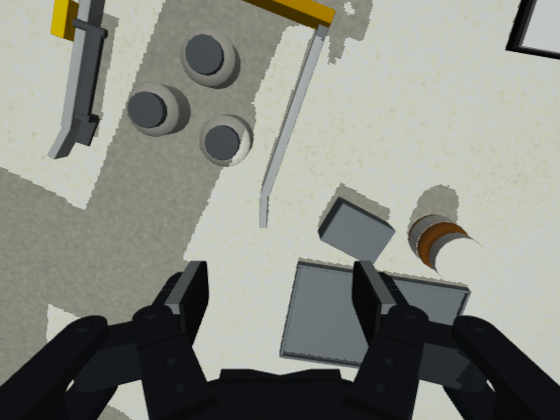

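>>> {"name": "move_arm", "arguments": {"offset": [[4.0,-2.2,2],[4.0,-2.2,2],[3.8,-2.2,2],[0,0,3],[0,0,3]], "twist": [[0,0,0],[0,0,0],[0,0,0],[0,0,0],[0,0,0]], "grip": [0.78,0.78,0.78,0.78,0.78]}}

```text
time: 3.4
ee_pos: [0.686, -0.0326, 0.1321]
tcp_rot: [180.0, -0.0, 17.0]
wrist_force: [-0.3, -0.1, -0.6]
opening: 0.0666
grasp_force: 0.0
```

>>> {"name": "move_arm", "arguments": {"offset": [[0,0,0]], "twist": [[0,0,0]], "grip": [0.78]}}

```text
time: 3.5
ee_pos: [0.6835, -0.0334, 0.1287]
tcp_rot: [-179.9, 0.4, 17.0]
wrist_force: [-0.3, 0.0, -1.0]
opening: 0.0665
grasp_force: 0.0
```

>>> {"name": "move_arm", "arguments": {"offset": [[0.5,-0.3,2.3],[0,0,2.4],[0,0,2.4],[0,0,2.3],[0,0,0]], "twist": [[0,0,0],[0,0,0],[0,0,0],[0,0,0],[0,0,0]], "grip": [0.78,0.78,0.78,0.78,0.78]}}

```text
time: 4.0
ee_pos: [0.6882, -0.0295, 0.038]
tcp_rot: [-179.9, 0.2, 16.9]
wrist_force: [-0.5, 0.6, -0.5]
opening: 0.0662
grasp_force: 0.0
```

>>> {"name": "move_arm", "arguments": {"offset": [[0,0,0],[0,0,0],[0,0,0],[0,0,0],[0,0,0]], "twist": [[0,0,0],[0,0,0],[0,0,0],[0,0,0],[0,0,0]], "grip": [0.4,0.4,0.4,0.4,0.4], "force": 30}}

```text
time: 4.5
ee_pos: [0.6906, -0.029, 0.042]
tcp_rot: [179.9, -0.2, 17.0]
wrist_force: [-0.7, -1.0, 7.2]
opening: 0.0484
grasp_force: 32.0
```

>>> {"name": "move_arm", "arguments": {"offset": [[0,0,-2],[0,0,-2.8],[0,0,-2.8],[0,0,-2.8],[-3.6,2.8,0]], "twist": [[0,0,0],[0,0,0],[0,0,0],[0,0,0],[0,0,0]], "grip": [0.4,0.4,0.4,0.4,0.4]}}

```text
time: 5.0
ee_pos: [0.6668, -0.0633, 0.1487]
tcp_rot: [179.9, -0.5, 17.3]
wrist_force: [0.5, -2.1, -0.1]
opening: 0.0487
grasp_force: 31.5
```

>>> {"name": "move_arm", "arguments": {"offset": [[-3.6,2.8,0],[-3.6,2.8,0],[-3.6,2.8,0],[-3.6,2.8,0],[-3.6,2.8,0]], "twist": [[0,0,0],[0,0,0],[0,0,0],[0,0,0],[0,0,0]], "grip": [0.4,0.4,0.4,0.4,0.4]}}

```text
time: 5.5
ee_pos: [0.531, -0.2538, 0.1445]
tcp_rot: [179.9, -0.1, 17.0]
wrist_force: [0.8, -0.9, -1.5]
opening: 0.0494
grasp_force: 31.5
```

>>> {"name": "move_arm", "arguments": {"offset": [[-3.6,2.8,0],[-3.6,2.8,0],[-3.6,2.7,0],[0,0,0],[0,0,0]], "twist": [[0,0,0],[0,0,0],[0,0,0],[0,0,0],[0,0,0]], "grip": [0.4,0.4,0.4,0.4,0.4]}}

```text
time: 6.0
ee_pos: [0.4526, -0.3643, 0.1442]
tcp_rot: [180.0, -0.0, 16.9]
wrist_force: [0.6, 0.4, -1.2]
opening: 0.0492
grasp_force: 31.6
```

```bash
python3 - <<'E'
from h import *
p,r,o=pose(); print(p,r,o["opening"],o["grasp_force"])
d,f,M=shot("wrist"); save(d,"w2.png")
for q in finder.pinpoint(d,"tray")[:3]: print(q["p"],np.round(ray(d,f,M,q["position"],0),4))
P=cloud(d,f,M); m=(P[...,2]>.005)&(P[...,2]<.012)&(P[...,0]<.56)&(P[...,1]<-.15)&(P[...,0]>.3)
Q=P[m]; print(len(Q),cv2.minAreaRect((Q[:,:2]*1000).astype(np.float32)))
E
```

```text
[ 0.45256572 -0.36433351  0.14418384] [ 1.79953162e+02 -4.70306101e-02  1.68709365e+01] 0.049173850314738615 31.567549109458923
0.96 [ 0.4435 -0.2988  0.    ]
14206 ((469.46160888671875, -294.4761657714844), (187.93212890625, 220.87635803222656), 7.656287670135498)
```

View pics/w2.png

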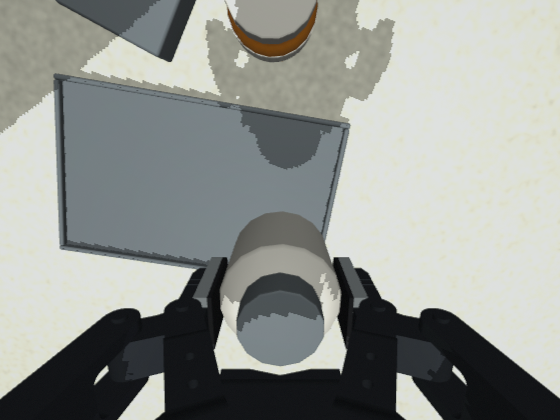

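The bottle is held upright at (280,300), over the tray's right part. The tray spans (60,75) to (345,125), so I can lower it.

>>> {"name": "move_arm", "arguments": {"offset": [[0,0,3],[0,0,3],[0,0,2],[0,0,1.3],[0,0,0]], "twist": [[0,0,0],[0,0,0],[0,0,0],[0,0,0],[0,0,0]], "grip": [0.4,0.4,0.4,0.4,0.4]}}

```text
time: 6.6
ee_pos: [0.453, -0.362, 0.0487]
tcp_rot: [-179.9, 0.1, 17.1]
wrist_force: [0.1, -0.3, -1.6]
opening: 0.049
grasp_force: 31.5
```

>>> {"name": "move_arm", "arguments": {"offset": [[0,0,0.3],[0,0,0],[0,0,0],[0,0,0],[0,0,0]], "twist": [[0,0,0],[0,0,0],[0,0,0],[0,0,0],[0,0,0]], "grip": [0.4,0.4,0.78,0.78,0.78]}}

```text
time: 7.1
ee_pos: [0.4533, -0.3636, 0.0479]
tcp_rot: [180.0, -0.0, 17.0]
wrist_force: [0.0, 0.0, -0.3]
opening: 0.0665
grasp_force: 0.0
```

>>> {"name": "move_arm", "arguments": {"offset": [[0,0,-1.5],[0,0,-3],[0,0,-4],[0,0,-4],[0,0,0]], "twist": [[0,0,0],[0,0,0],[0,0,0],[0,0,0],[0,0,0]], "grip": [0.78,0.78,0.78,0.78,0.78]}}

```text
time: 7.6
ee_pos: [0.4547, -0.3648, 0.1799]
tcp_rot: [179.5, -0.3, 17.0]
wrist_force: [0.5, 0.0, 0.4]
opening: 0.0665
grasp_force: 0.0
```

>>> {"name": "move_arm", "arguments": {"offset": [[3,-3.3,0],[3,-3.3,0],[3,-3.3,0],[3,-3.3,0],[3,-3.3,0]], "twist": [[0,0,0],[0,0,0],[0,0,0],[0,0,0],[0,0,0]], "grip": [0.78,0.78,0.78,0.78,0.78]}}

```text
time: 8.1
ee_pos: [0.5487, -0.1601, 0.173]
tcp_rot: [180.0, -0.0, 17.0]
wrist_force: [1.6, -0.0, -0.9]
opening: 0.0666
grasp_force: 0.0
```

>>> {"name": "move_arm", "arguments": {"offset": [[3,-3.3,0],[0,0,0],[0,0,0],[0,0,0],[0,0,0]], "twist": [[0,0,0],[0,0,-0.13],[0,0,-0.13],[0,0,-0.13],[0,0,-0.13]], "grip": [0.78,0.78,0.78,0.78,0.78]}}

```text
time: 8.6
ee_pos: [0.5673, -0.1212, 0.1728]
tcp_rot: [180.0, -0.0, 47.1]
wrist_force: [0.2, -0.4, 0.6]
opening: 0.0667
grasp_force: 0.0
```

```bash
cat >> h.py <<'E'
def go(t):
    "tool-axis shift (cm) to reach world target"
    o=bot.get_obs(); m=R.from_euler('xyz',o["tcp_rot"],degrees=True).as_matrix()
    return np.round(m.T@(np.array(t)-o["ee_pos"])*100,2)
def caps(d,f,M,lo,hi):
    P=cloud(d,f,M); z=P[...,2]; out=[]
    n,l,s,c=cv2.connectedComponentsWithStats(((z>lo)&(z<hi)).astype(np.uint8))
    for i in range(1,n):
        if s[i,4]>150:
            Q=P[l==i]; Q=Q[abs(Q[:,2]-np.median(Q[:,2]))<.004]; out.append((s[i,4],np.round(Q.mean(0),4),np.round(np.ptp(Q,0),3)))
    return out
E
python3 - <<'E'
from h import *
p,r,o=pose(); print(p,r,o["opening"])
d,f,M=shot("wrist"); print(*caps(d,f,M,.056,.075),sep="\n")
d,f,M=shot("top"); save(d,"t2.png"); print(*caps(d,f,M,.045,.075),sep="\n")
print(go([.629,.010,.13]))
E
```

```text
[ 0.56731069 -0.12119111  0.17284719] [ 1.79982326e+02 -7.02444969e-03  4.71288160e+01] 0.06670892294286787
(np.int32(1232), array([0.6247, 0.0049, 0.0643]), array([0.026, 0.025, 0.006]))
(np.int32(1846), array([ 0.6214, -0.0618,  0.0645]), array([0.031, 0.032, 0.005]))
(np.int32(156), array([ 0.5609, -0.3245,  0.0706]), array([0.01 , 0.025, 0.003]))
(np.int32(2263), array([0.8665, 0.119 , 0.0488]), array([0.072, 0.2  , 0.008]))
(np.int32(322), array([0.6207, 0.0089, 0.0517]), array([0.04 , 0.041, 0.008]))
(np.int32(335), array([ 0.6136, -0.0618,  0.0501]), array([0.043, 0.046, 0.007]))
(np.int32(246), array([0.605 , 0.2649, 0.0507]), array([0.038, 0.039, 0.008]))
(np.int32(251), array([0.5755, 0.3904, 0.0504]), array([0.038, 0.04 , 0.008]))
(np.int32(399), array([ 0.4504, -0.3574,  0.054 ]), array([0.044, 0.045, 0.007]))
[13.81 -4.47  4.28]
```

>>> {"name": "move_arm", "arguments": {"offset": [[4.6,-1.5,1.4],[4.6,-1.5,1.4],[4.6,-1.5,1.5],[0,0,0],[0,0,0]], "twist": [[0,0,0],[0,0,0],[0,0,0],[0,0,0],[0,0,0]], "grip": [0.78,0.78,0.78,0.78,0.78]}}

```text
time: 9.2
ee_pos: [0.6282, 0.0098, 0.1292]
tcp_rot: [-180.0, 0.1, 46.7]
wrist_force: [-0.5, -0.3, -0.1]
opening: 0.0668
grasp_force: 0.0
```

```bash
python3 -c "
from h import *
print(pose()[:2],go([.629,.0095,.037]))"
```

```text
(array([0.62824354, 0.00978958, 0.12918897]), array([-1.79952856e+02,  6.09018019e-02,  4.67336529e+01])) [0.04 0.08 9.22]
```

>>> {"name": "move_arm", "arguments": {"offset": [[0,0,3],[0,0,3],[0,0,2],[0,0,1.2],[0,0,0]], "twist": [[0,0,0],[0,0,0],[0,0,0],[0,0,0],[0,0,0]], "grip": [0.78,0.78,0.78,0.78,0.78]}}

```text
time: 9.7
ee_pos: [0.6276, 0.0078, 0.0368]
tcp_rot: [-179.9, 0.1, 46.7]
wrist_force: [-1.1, 0.6, -0.3]
opening: 0.0665
grasp_force: 0.0
```

>>> {"name": "move_arm", "arguments": {"offset": [[0,0,0],[0,0,0],[0,0,0],[0,0,0],[0,0,0]], "twist": [[0,0,0],[0,0,0],[0,0,0],[0,0,0],[0,0,0]], "grip": [0.4,0.4,0.4,0.4,0.4]}}

```text
time: 10.2
ee_pos: [0.6293, 0.0086, 0.0395]
tcp_rot: [179.9, -0.1, 46.8]
wrist_force: [-0.5, -1.6, 6.1]
opening: 0.049
grasp_force: 32.1
```

>>> {"name": "move_arm", "arguments": {"offset": [[0,0,-2],[0,0,-3],[0,0,-3],[0,0,-3],[0,0,-1]], "twist": [[0,0,0],[0,0,0],[0,0,0],[0,0,0],[0,0,0]], "grip": [0.4,0.4,0.4,0.4,0.4]}}

```text
time: 10.7
ee_pos: [0.6295, 0.0089, 0.1615]
tcp_rot: [179.8, -0.2, 46.8]
wrist_force: [0.9, -0.9, -1.5]
opening: 0.0492
grasp_force: 31.8
```

>>> {"name": "move_arm", "arguments": {"offset": [[-4.4,0.9,0],[-4.4,0.9,0],[-4.4,0.9,0],[-4.4,1,0],[-4.4,0.9,0]], "twist": [[0,0,0],[0,0,0],[0,0,0],[0,0,0],[0,0,0]], "grip": [0.4,0.4,0.4,0.4,0.4]}}

```text
time: 11.2
ee_pos: [0.5101, -0.1843, 0.1567]
tcp_rot: [-180.0, 0.0, 46.8]
wrist_force: [1.0, -0.6, -0.8]
opening: 0.049
grasp_force: 31.8
```

>>> {"name": "move_arm", "arguments": {"offset": [[-4.4,0.9,0],[-4.4,1,0],[-4.4,1,0]], "twist": [[0,0,0],[0,0,0],[0,0,0]], "grip": [0.4,0.4,0.4]}}

```text
time: 11.5
ee_pos: [0.4408, -0.3003, 0.1569]
tcp_rot: [-180.0, 0.0, 46.8]
wrist_force: [0.5, -0.1, -2.0]
opening: 0.0494
grasp_force: 31.8
```

>>> {"name": "move_arm", "arguments": {"offset": [[0,0,0],[0,0,0],[0,0,0],[0,0,0]], "twist": [[0,0,-0.13],[0,0,-0.13],[0,0,-0.13],[0,0,0]], "grip": [0.4,0.4,0.4,0.4]}}

```text
time: 11.9
ee_pos: [0.4418, -0.2991, 0.1568]
tcp_rot: [-179.9, -0.0, 69.2]
wrist_force: [-0.1, -0.6, -1.5]
opening: 0.049
grasp_force: 31.8
```

```bash
python3 -c "
from h import *
print(pose()[:2],go([.444,-.298,.044]))"
```

```text
(array([ 0.44179692, -0.29914575,  0.15678184]), array([-1.79942049e+02, -1.33660120e-02,  6.92289021e+01])) [ 0.18  0.18 11.28]
```

>>> {"name": "move_arm", "arguments": {"offset": [[0.2,0.1,3],[0,0,3],[0,0,3],[0,0,1.7],[0,0,0.5]], "twist": [[0,0,0],[0,0,0],[0,0,0],[0,0,0],[0,0,0]], "grip": [0.4,0.4,0.4,0.4,0.4]}}

```text
time: 12.4
ee_pos: [0.4423, -0.2965, 0.0435]
tcp_rot: [-179.7, -0.1, 69.0]
wrist_force: [-12.8, 8.5, 22.5]
opening: 0.0491
grasp_force: 34.0
```

>>> {"name": "move_arm", "arguments": {"offset": [[0,0,0],[0,0,0],[0,0,0],[0,0,0],[0,0,-1]], "twist": [[0,0,0],[0,0,0],[0,0,0],[0,0,0],[0,0,0]], "grip": [0.4,0.78,0.78,0.78,0.78]}}

```text
time: 12.9
ee_pos: [0.4433, -0.2973, 0.0553]
tcp_rot: [-179.9, -0.0, 69.1]
wrist_force: [0.3, -0.4, -0.1]
opening: 0.0663
grasp_force: 0.0
```

>>> {"name": "move_arm", "arguments": {"offset": [[0,0,-3],[0,0,-4],[0,0,-4],[0,0,0],[4,1.1,0]], "twist": [[0,0,0],[0,0,0],[0,0,0],[0,0,0],[0,0,0]], "grip": [0.78,0.78,0.78,0.78,0.78]}}

```text
time: 13.4
ee_pos: [0.4678, -0.2666, 0.168]
tcp_rot: [179.8, 0.1, 68.9]
wrist_force: [1.5, -0.6, -0.1]
opening: 0.0666
grasp_force: 0.0
```

>>> {"name": "move_arm", "arguments": {"offset": [[4,1.1,0],[4,1.2,0],[4,1.1,0],[4,1.1,0],[0,0,0]], "twist": [[0,0,0],[0,0,0],[0,0,0],[0,0,0],[0,0,0]], "grip": [0.78,0.78,0.78,0.78,0.78]}}

```text
time: 13.9
ee_pos: [0.5693, -0.1271, 0.1655]
tcp_rot: [180.0, -0.1, 69.4]
wrist_force: [-0.1, 0.1, 0.2]
opening: 0.0668
grasp_force: 0.0
```

```bash
python3 - <<'E'
from h import *
p,r,o=pose(); print(p,r,o["opening"])
d,f,M=shot("wrist"); save(d,"w3.png"); print(*caps(d,f,M,.056,.075),sep="\n")
d,f,M=shot("top"); print(*caps(d,f,M,.045,.075),sep="\n")
print(go([.621,-.062,.12]))
E
```

```text
[ 0.56931782 -0.12705193  0.1654812 ] [ 1.79989407e+02 -5.40552728e-02  6.93722290e+01] 0.06677824371066528
(np.int32(1983), array([ 0.6211, -0.0617,  0.0645]), array([0.031, 0.031, 0.005]))
(np.int32(2274), array([0.8666, 0.1189, 0.0487]), array([0.072, 0.2  , 0.008]))
(np.int32(329), array([ 0.6145, -0.0616,  0.0506]), array([0.043, 0.046, 0.007]))
(np.int32(243), array([0.605 , 0.2648, 0.0506]), array([0.038, 0.039, 0.008]))
(np.int32(246), array([0.5754, 0.3905, 0.0504]), array([0.038, 0.039, 0.008]))
(np.int32(396), array([ 0.4515, -0.3567,  0.0541]), array([0.045, 0.045, 0.008]))
[8.25 2.6  4.56]
```

>>> {"name": "move_arm", "arguments": {"offset": [[4.1,1.3,2.2],[4.1,1.3,2.3],[0,0,0],[0,0,3],[0,0,2]], "twist": [[0,0,0],[0,0,0],[0,0,0],[0,0,0],[0,0,0]], "grip": [0.78,0.78,0.78,0.78,0.78]}}

```text
time: 14.5
ee_pos: [0.6202, -0.0645, 0.0699]
tcp_rot: [-180.0, 0.0, 69.1]
wrist_force: [-0.7, -0.6, -0.3]
opening: 0.0666
grasp_force: 0.0
```

```bash
python3 -c "
from h import *
print(pose()[:2],go([.621,-.062,.037]))"
```

```text
(array([ 0.62018826, -0.06450605,  0.0699058 ]), array([-1.79991746e+02,  2.39959220e-02,  6.90835687e+01])) [ 0.26 -0.01  3.29]
```

>>> {"name": "move_arm", "arguments": {"offset": [[0.2,0,2],[0,0,1.2],[0,0,0]], "twist": [[0,0,0],[0,0,0],[0,0,0]], "grip": [0.78,0.78,0.78]}}

```text
time: 14.8
ee_pos: [0.6202, -0.0624, 0.0374]
tcp_rot: [-179.9, 0.0, 69.1]
wrist_force: [0.8, 0.4, 0.2]
opening: 0.067
grasp_force: 0.0
```

>>> {"name": "move_arm", "arguments": {"offset": [[0,0,0],[0,0,0],[0,0,0],[0,0,0],[0,0,0]], "twist": [[0,0,0],[0,0,0],[0,0,0],[0,0,0],[0,0,0]], "grip": [0.4,0.4,0.4,0.4,0.4]}}

```text
time: 15.3
ee_pos: [0.6221, -0.0618, 0.0401]
tcp_rot: [179.9, 0.0, 69.1]
wrist_force: [-0.7, -2.2, 6.4]
opening: 0.0493
grasp_force: 32.0
```

>>> {"name": "move_arm", "arguments": {"offset": [[0,0,-2],[0,0,-3],[0,0,-3],[0,0,-3],[0,0,0]], "twist": [[0,0,0],[0,0,0],[0,0,0],[0,0,0],[0,0,0]], "grip": [0.4,0.4,0.4,0.4,0.4]}}

```text
time: 15.8
ee_pos: [0.6232, -0.0615, 0.1537]
tcp_rot: [179.6, -0.1, 69.2]
wrist_force: [0.4, 0.8, -1.7]
opening: 0.049
grasp_force: 31.6
```

>>> {"name": "move_arm", "arguments": {"offset": [[-3.8,-1.8,0],[-3.8,-1.8,0],[-3.8,-1.9,0],[-3.8,-1.9,0],[-3.8,-1.8,0]], "twist": [[0,0,0],[0,0,0],[0,0,0],[0,0,0],[0,0,0]], "grip": [0.4,0.4,0.4,0.4,0.4]}}

```text
time: 16.3
ee_pos: [0.4663, -0.2068, 0.1479]
tcp_rot: [-180.0, -0.0, 69.2]
wrist_force: [1.1, -1.3, -1.5]
opening: 0.0492
grasp_force: 31.7
```

>>> {"name": "move_arm", "arguments": {"offset": [[-3.7,-1.9,0],[0,0,0],[0,0,0]], "twist": [[0,0,0],[0,0,0],[0,0,0]], "grip": [0.4,0.4,0.4]}}

```text
time: 16.6
ee_pos: [0.4364, -0.2345, 0.1483]
tcp_rot: [-180.0, -0.0, 69.0]
wrist_force: [0.6, -0.9, -1.8]
opening: 0.049
grasp_force: 31.8
```

```bash
python3 - <<'E'
from h import *
p,r,o=pose(); print(p,r,o["opening"],go([.4365,-.234,.044]))
d,f,M=shot("wrist"); save(d,"w4.png"); print(*caps(d,f,M,.04,.08),sep="\n")
E
```

```text
[ 0.43639558 -0.2344777   0.14831235] [-1.79995367e+02 -1.67539212e-02  6.90314419e+01] 0.04897024961534403 [ 5.000e-02 -1.000e-02  1.043e+01]
(np.int32(6094), array([ 0.5791, -0.3188,  0.0703]), array([0.049, 0.05 , 0.007]))
(np.int32(668), array([ 0.4383, -0.3529,  0.0531]), array([0.019, 0.035, 0.008]))
```

View pics/w4.png

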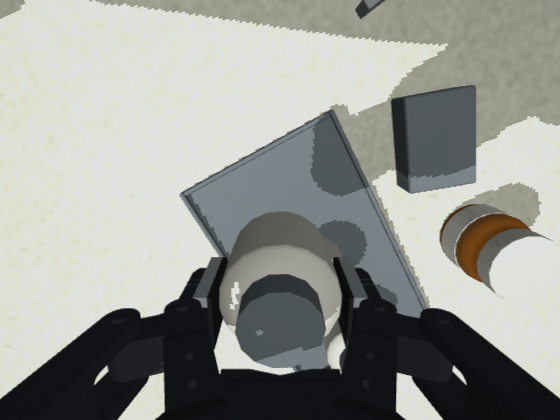

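>>> {"name": "move_arm", "arguments": {"offset": [[0,0,3],[0,0,3],[0,0,2.5],[0,0,1.6],[0,0,0.2]], "twist": [[0,0,0],[0,0,0],[0,0,0],[0,0,0],[0,0,0]], "grip": [0.4,0.4,0.4,0.4,0.4]}}

```text
time: 17.15
ee_pos: [0.437, -0.2326, 0.0437]
tcp_rot: [-179.8, -0.0, 69.3]
wrist_force: [-0.4, -0.2, -1.4]
opening: 0.049
grasp_force: 32.8
```

>>> {"name": "move_arm", "arguments": {"offset": [[0,0,0],[0,0,0],[0,0,0],[0,0,0],[0,0,-1]], "twist": [[0,0,0],[0,0,0],[0,0,0],[0,0,0],[0,0,0]], "grip": [0.4,0.78,0.78,0.78,0.78]}}

```text
time: 17.65
ee_pos: [0.4365, -0.2338, 0.0553]
tcp_rot: [-179.9, -0.0, 69.1]
wrist_force: [-0.4, 0.3, 0.1]
opening: 0.0668
grasp_force: 0.0
```

>>> {"name": "move_arm", "arguments": {"offset": [[0,0,-3],[0,0,-4],[0,0,-4],[0,0,0],[0,0,0]], "twist": [[0,0,0],[0,0,0],[0,0,0],[0,0,0],[0,0,0]], "grip": [0.78,0.78,0.78,0.78,0.78]}}

```text
time: 18.15
ee_pos: [0.4374, -0.2344, 0.1673]
tcp_rot: [179.8, 0.0, 69.1]
wrist_force: [-0.2, -0.5, -1.1]
opening: 0.067
grasp_force: 0.0
```

>>> {"name": "move_arm", "arguments": {"offset": [[4.4,-0.2,0],[4.4,-0.2,0],[4.4,-0.2,0],[4.4,-0.2,0],[4.4,-0.2,0]], "twist": [[0,0,0],[0,0,0],[0,0,0],[0,0,0],[0,0,0]], "grip": [0.78,0.78,0.78,0.78,0.78]}}

```text
time: 18.65
ee_pos: [0.5056, -0.0232, 0.1645]
tcp_rot: [-179.9, 0.0, 69.1]
wrist_force: [0.8, -0.9, 0.7]
opening: 0.0667
grasp_force: 0.0
```

>>> {"name": "move_arm", "arguments": {"offset": [[4.4,-0.2,0],[4.4,-0.2,0],[4.4,-0.2,0],[4.4,-0.2,0],[0,0,0]], "twist": [[0,0,0],[0,0,0],[0,0,0],[0,0,0],[0,0,0]], "grip": [0.78,0.78,0.78,0.78,0.78]}}

```text
time: 19.15
ee_pos: [0.5612, 0.1465, 0.1635]
tcp_rot: [-179.9, 0.0, 69.4]
wrist_force: [-1.2, -0.7, -0.1]
opening: 0.0668
grasp_force: 0.0
```

```bash
python3 - <<'E'
from h import *
p,r,o=pose(); print(p,r,o["opening"])
d,f,M=shot("wrist"); save(d,"w5.png"); print(*caps(d,f,M,.046,.075),sep="\n")
d,f,M=shot("top"); save(d,"t5.png"); print(*caps(d,f,M,.045,.075),sep="\n")
for n in("carrier_handle","carrier"):
  for q in finder.pinpoint(d,n)[:2]: print(n,q["p"],np.round(ray(d,f,M,q["position"],.055 if n[-1]=='e' else 0),4))
print(go([.605,.265,.12]))
E
```

```text
[0.56122206 0.14650842 0.16351266] [-1.79862912e+02  3.40235383e-02  6.93832050e+01] 0.06681483885809258
(np.int32(2914), array([0.6063, 0.2628, 0.0525]), array([0.039, 0.035, 0.007]))
(np.int32(2104), array([0.8674, 0.1125, 0.0487]), array([0.072, 0.198, 0.008]))
(np.int32(445), array([ 0.5787, -0.3206,  0.0692]), array([0.049, 0.049, 0.008]))
(np.int32(397), array([ 0.4506, -0.3571,  0.0542]), array([0.047, 0.044, 0.008]))
(np.int32(397), array([ 0.4422, -0.2906,  0.0534]), array([0.044, 0.047, 0.008]))
(np.int32(402), array([ 0.4347, -0.229 ,  0.0536]), array([0.048, 0.045, 0.008]))
carrier 0.69 [0.5832 0.3984 0.    ]
[13.11 -0.24  4.48]
```

View pics/t5.png

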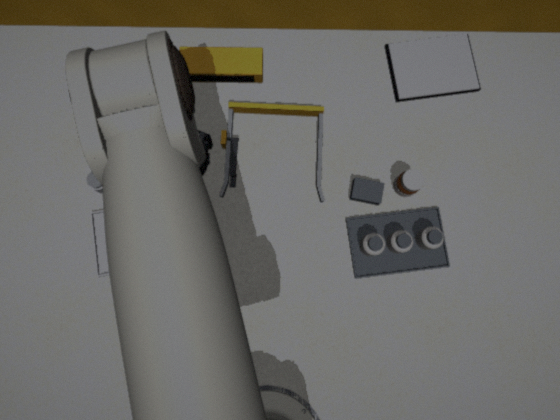

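All three bottles stand in the tray at (373,244), (401,240) and (431,237), and the lane is clear. The first can is next.

>>> {"name": "move_arm", "arguments": {"offset": [[4.4,-0.1,1.5],[4.4,-0.1,1.5],[4.2,0,1.5],[0,0,2],[0,0,2]], "twist": [[0,0,0],[0,0,0],[0,0,0],[0,0,0],[0,0,0]], "grip": [0.78,0.78,0.78,0.78,0.78]}}

```text
time: 19.85
ee_pos: [0.6056, 0.2642, 0.0794]
tcp_rot: [-180.0, 0.0, 69.1]
wrist_force: [0.2, -1.0, 0.2]
opening: 0.0667
grasp_force: 0.0
```

```bash
python3 -c "
from h import *
print(pose()[:2],go([.6055,.2645,.033]))"
```

```text
(array([0.60564443, 0.26420669, 0.07943253]), array([-1.79975806e+02,  3.32740620e-02,  6.91274349e+01])) [ 0.02 -0.02  4.64]
```

>>> {"name": "move_arm", "arguments": {"offset": [[0,0,2.5],[0,0,2],[0,0,0],[0,0,0],[0,0,0]], "twist": [[0,0,0],[0,0,0],[0,0,0],[0,0,0],[0,0,0]], "grip": [0.78,0.78,0.4,0.4,0.4]}}

```text
time: 20.35
ee_pos: [0.6062, 0.2642, 0.0372]
tcp_rot: [179.9, -0.1, 69.1]
wrist_force: [0.1, 0.3, -1.3]
opening: 0.047
grasp_force: 33.2
```

>>> {"name": "move_arm", "arguments": {"offset": [[0,0,0],[0,0,0],[0,0,-2],[0,0,-3],[0,0,-4]], "twist": [[0,0,0],[0,0,0],[0,0,0],[0,0,0],[0,0,0]], "grip": [0.4,0.4,0.4,0.4,0.4]}}

```text
time: 20.85
ee_pos: [0.6047, 0.2643, 0.1253]
tcp_rot: [-179.9, 0.1, 69.2]
wrist_force: [0.7, 0.7, -0.7]
opening: 0.0472
grasp_force: 33.2
```

>>> {"name": "move_arm", "arguments": {"offset": [[0,0,-3],[-1.6,-3.9,0],[-1.6,-3.9,0],[-1.7,-3.9,0],[0,0,0]], "twist": [[0,0,0],[0,0,0],[0,0,0],[0,0,0],[0,0,0]], "grip": [0.4,0.4,0.4,0.4,0.4]}}

```text
time: 21.35
ee_pos: [0.4745, 0.2601, 0.1561]
tcp_rot: [-179.9, 0.1, 69.2]
wrist_force: [1.1, 1.0, -0.7]
opening: 0.0473
grasp_force: 33.5
```

```bash
python3 - <<'E'
from h import *
p,r,o=pose(); print(p,r,o["opening"])
d,f,M=shot("wrist"); save(d,"w6.png")
for n in("carrier_handle","carrier","can0_mid"):
  for q in finder.pinpoint(d,n)[:2]: print(n,q["p"],np.round(q["position"]),np.round(ray(d,f,M,q["position"],dict(carrier=0,carrier_handle=.055,can0_mid=.026)[n]),4))
d,f,M=shot("side"); save(d,"s6.png")
for n in("carrier_handle","carrier"):
  for q in finder.pinpoint(d,n)[:1]: print(n,q["p"],np.round(ray(d,f,M,q["position"],.055 if n[-1]=='e' else 0),4))
E
```

```text
[0.4744917  0.26006295 0.15613634] [-1.79918294e+02  5.18093767e-02  6.92470912e+01] 0.0472728156734254
carrier_handle 0.94 [163. 212.] [0.3988 0.2928 0.055 ]
carrier 0.57 [239. 165.] [0.4522 0.2988 0.    ]
carrier_handle 0.6 [0.4071 0.2871 0.055 ]
carrier 0.73 [0.4496 0.303  0.    ]
```

View pics/w6.png

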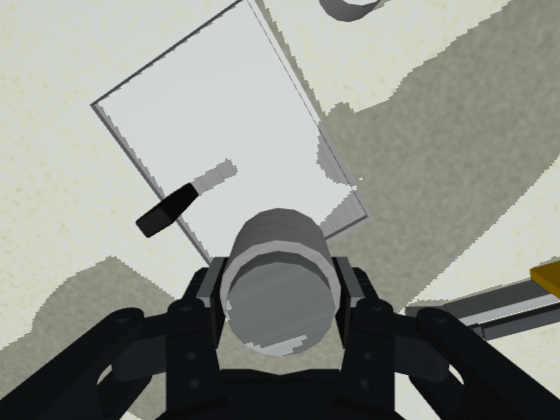

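The can is held upright. Carrier corners show at front-right (366,215), rear-left (93,104) and front-left (248,0), and the handle is at (165,212).

```bash
python3 - <<'E'
from h import *
d,f,M=shot("wrist")
fr,rl,fl=[ray(d,f,M,q,.012)[:2] for q in((366,215),(93,104),(248,0))]
c=(fr+rl)/2; print(np.round([fr,rl,fl,c],4), np.linalg.norm(fr-fl),np.linalg.norm(rl-fl),np.linalg.norm(fr-rl))
e=fl-fr; y1=np.degrees(np.arctan2(-e[0],e[1])); g=fl-rl; y2=np.degrees(np.arctan2(g[1],g[0])); dg=rl-fr; y3=np.degrees(np.arctan2(dg[1],dg[0])-np.arctan2(.2,-.15)); print(y1,y2,y3)
a=np.radians(y3)
for s in(-.04,.04): print(np.round(c+np.array([[np.cos(a),-np.sin(a)],[np.sin(a),np.cos(a)]])@[.02,s],4))
E
```

```text
[[0.5439 0.223 ]
 [0.3737 0.3837]
 [0.5114 0.4058]
 [0.4588 0.3033]] 0.18566973861159186 0.13953238721526764 0.2340498735623513
10.071096521054463 9.145718200627 9.791390692204345
[0.4853 0.2673]
[0.4717 0.3462]
```

>>> {"name": "move_arm", "arguments": {"offset": [[0.4,0.2,3],[0,0,3],[0,0,2.5],[0,0,2],[0,0,0.8]], "twist": [[0,0,0],[0,0,0],[0,0,0],[0,0,0],[0,0,0]], "grip": [0.4,0.4,0.4,0.4,0.4]}}

```text
time: 22.25
ee_pos: [0.4814, 0.2629, 0.0402]
tcp_rot: [-179.9, 0.1, 69.1]
wrist_force: [-0.6, 0.6, -0.5]
opening: 0.0472
grasp_force: 33.5
```

>>> {"name": "move_arm", "arguments": {"offset": [[0,0,0.1],[0,0,0],[0,0,0],[0,0,0],[0,0,0]], "twist": [[0,0,0],[0,0,0],[0,0,0],[0,0,0],[0,0,0]], "grip": [0.4,0.4,0.4,0.4,0.4]}}

```text
time: 22.75
ee_pos: [0.4824, 0.2637, 0.0424]
tcp_rot: [180.0, -0.0, 69.1]
wrist_force: [-0.4, 1.0, -1.5]
opening: 0.0469
grasp_force: 33.5
```

>>> {"name": "move_arm", "arguments": {"offset": [[0,0,0.2],[0,0,0.1],[0,0,0],[0,0,0],[0,0,0]], "twist": [[0,0,0],[0,0,0],[0,0,0],[0,0,0],[0,0,0]], "grip": [0.4,0.4,0.4,0.78,0.78]}}

```text
time: 23.25
ee_pos: [0.482, 0.2635, 0.0386]
tcp_rot: [180.0, 0.0, 69.1]
wrist_force: [0.0, 0.4, -0.1]
opening: 0.0665
grasp_force: 0.0
```

>>> {"name": "move_arm", "arguments": {"offset": [[0,0,0],[0,0,-1],[0,0,-3],[0,0,-4],[0,0,-3.5]], "twist": [[0,0,0],[0,0,0],[0,0,0],[0,0,0],[0,0,0]], "grip": [0.78,0.78,0.78,0.78,0.78]}}

```text
time: 23.75
ee_pos: [0.4819, 0.2635, 0.1561]
tcp_rot: [180.0, -0.0, 69.1]
wrist_force: [1.0, 0.3, 0.6]
opening: 0.0667
grasp_force: 0.0
```

>>> {"name": "move_arm", "arguments": {"offset": [[3.8,1,0],[3.8,1.1,0],[0,0,0]], "twist": [[0,0,0],[0,0,0],[0,0,0]], "grip": [0.78,0.78,0.78]}}

```text
time: 24.05
ee_pos: [0.5304, 0.3298, 0.1526]
tcp_rot: [-180.0, -0.0, 69.2]
wrist_force: [-1.5, -0.3, -1.0]
opening: 0.0665
grasp_force: 0.0
```

```bash
python3 - <<'E'
from h import *
p,r,o=pose(); print(p,r,o["opening"])
d,f,M=shot("wrist"); print(*caps(d,f,M,.046,.075),sep="\n")
print(go([.575,.390,.08]))
E
```

```text
[0.53037394 0.3297744  0.15257871] [-1.79973606e+02 -4.93753478e-03  6.92195154e+01] 0.06648550966375238
(np.int32(3077), array([0.5778, 0.3923, 0.0526]), array([0.039, 0.039, 0.005]))
(np.int32(2642), array([0.4848, 0.2689, 0.0574]), array([0.04 , 0.04 , 0.006]))
(np.int32(194), array([0.4016, 0.2999, 0.0532]), array([0.02 , 0.004, 0.008]))
[7.4  2.09 7.27]
```

>>> {"name": "move_arm", "arguments": {"offset": [[3.8,1.1,2],[3.8,1.1,2],[0,0,3],[0,0,0],[0,0,0]], "twist": [[0,0,0],[0,0,0],[0,0,0],[0,0,0],[0,0,0]], "grip": [0.78,0.78,0.78,0.78,0.78]}}

```text
time: 24.6
ee_pos: [0.5757, 0.3894, 0.0845]
tcp_rot: [-180.0, 0.1, 69.1]
wrist_force: [-0.5, 0.2, 1.8]
opening: 0.0667
grasp_force: 0.0
```

```bash
python3 -c "
from h import *
print(pose()[:2],go([.577,.3913,.033]))"
```

```text
(array([0.57572412, 0.38937141, 0.08452517]), array([-1.79968862e+02,  5.18181119e-02,  6.91260717e+01])) [0.23 0.05 5.15]
```

>>> {"name": "move_arm", "arguments": {"offset": [[0.2,0,2.5],[0,0,2.6],[0,0,0],[0,0,0],[0,0,0]], "twist": [[0,0,0],[0,0,0],[0,0,0],[0,0,0],[0,0,0]], "grip": [0.78,0.78,0.78,0.4,0.4]}}

```text
time: 25.1
ee_pos: [0.5779, 0.3925, 0.0361]
tcp_rot: [179.9, -0.2, 69.1]
wrist_force: [-0.6, -1.1, 4.4]
opening: 0.0472
grasp_force: 31.8
```

>>> {"name": "move_arm", "arguments": {"offset": [[0,0,0],[0,0,0],[0,0,0],[0,0,0]], "twist": [[0,0,0],[0,0,0],[0,0,0],[0,0,0]], "grip": [0.4,0.4,0.4,0.4]}}

```text
time: 25.5
ee_pos: [0.5779, 0.3925, 0.0361]
tcp_rot: [179.9, -0.2, 69.1]
wrist_force: [-2.2, -2.7, 8.0]
opening: 0.0472
grasp_force: 32.0
```

>>> {"name": "move_arm", "arguments": {"offset": [[0,0,-2],[0,0,-3],[0,0,-3.5],[0,0,-2.5],[0,0,0]], "twist": [[0,0,0],[0,0,0],[0,0,0],[0,0,0],[0,0,0]], "grip": [0.4,0.4,0.4,0.4,0.4]}}

```text
time: 26.0
ee_pos: [0.5786, 0.3931, 0.149]
tcp_rot: [179.7, -0.4, 69.1]
wrist_force: [1.0, 0.1, -2.0]
opening: 0.047
grasp_force: 31.7
```

>>> {"name": "move_arm", "arguments": {"offset": [[-2.7,-2.8,0],[-2.7,-2.8,0],[-2.7,-2.7,0],[0,0,0],[0,0,0]], "twist": [[0,0,0],[0,0,0],[0,0,0],[0,0,0],[0,0,0]], "grip": [0.4,0.4,0.4,0.4,0.4]}}

```text
time: 26.5
ee_pos: [0.4701, 0.3457, 0.1429]
tcp_rot: [180.0, -0.0, 69.2]
wrist_force: [-0.2, -0.3, -2.0]
opening: 0.047
grasp_force: 31.8
```

```bash
python3 - <<'E'
from h import *
print(pose()[:2],go([.470,.345,.044]))
d,f,M=shot("wrist"); save(d,"w7.png")
E
```

```text
(array([0.4701178 , 0.34573572, 0.1428675 ]), array([ 1.79975447e+02, -3.36803606e-02,  6.91611356e+01])) [-0.08  0.01  9.89]
```

View pics/w7.png

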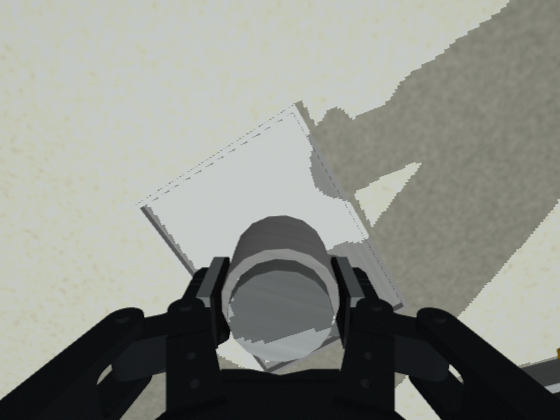

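The second can is held upright at (280,300) over the plate's left half. I'll lower it.

>>> {"name": "move_arm", "arguments": {"offset": [[0,0,3],[0,0,3],[0,0,2],[0,0,1.5],[0,0,0.5]], "twist": [[0,0,0],[0,0,0],[0,0,0],[0,0,0],[0,0,0]], "grip": [0.4,0.4,0.4,0.4,0.4]}}

```text
time: 27.05
ee_pos: [0.4706, 0.3457, 0.041]
tcp_rot: [-179.9, 0.1, 69.1]
wrist_force: [-9.7, -8.1, 28.0]
opening: 0.0467
grasp_force: 34.9
```

>>> {"name": "move_arm", "arguments": {"offset": [[0,0,0.1],[0,0,0],[0,0,0],[0,0,0],[0,0,0]], "twist": [[0,0,0],[0,0,0],[0,0,0],[0,0,0],[0,0,0]], "grip": [0.4,0.4,0.78,0.78,0.78]}}

```text
time: 27.55
ee_pos: [0.471, 0.3462, 0.0423]
tcp_rot: [180.0, -0.1, 69.1]
wrist_force: [0.1, -0.3, 0.2]
opening: 0.0667
grasp_force: 0.0
```

>>> {"name": "move_arm", "arguments": {"offset": [[0,0,-1],[0,0,-3],[0,0,-4],[0,0,-4],[0,0,-2]], "twist": [[0,0,0],[0,0,0],[0,0,0],[0,0,0],[0,0,0]], "grip": [0.78,0.78,0.78,0.78,0.78]}}

```text
time: 28.05
ee_pos: [0.4713, 0.3465, 0.1867]
tcp_rot: [179.8, -0.3, 69.1]
wrist_force: [-0.8, -0.1, 0.6]
opening: 0.0666
grasp_force: 0.0
```

>>> {"name": "move_arm", "arguments": {"offset": [[-2.8,-2.7,-1.5],[-2.8,-2.7,-1.5],[-2.8,-2.7,-1.5],[-2.8,-2.7,-1.5],[0,0,0]], "twist": [[0,0,0],[0,0,0],[0,0,0],[0,0,0],[0,0,0.13]], "grip": [0.78,0.78,0.78,0.78,0.78]}}

```text
time: 28.55
ee_pos: [0.3274, 0.2787, 0.2459]
tcp_rot: [179.9, -0.3, 61.7]
wrist_force: [0.1, 0.9, 0.6]
opening: 0.0667
grasp_force: 0.0
```

>>> {"name": "move_arm", "arguments": {"offset": [[0,0,0],[0,0,0],[0,0,0],[0,0,0],[0,0,0]], "twist": [[0,0,0.13],[0,0,0.13],[0,0,0.13],[0,0,0.13],[0,0,0.13]], "grip": [0.78,0.78,0.78,0.78,0.78]}}

```text
time: 29.05
ee_pos: [0.3673, 0.2205, 0.2426]
tcp_rot: [-177.0, 0.2, 29.2]
wrist_force: [-0.3, 0.3, -0.4]
opening: 0.0666
grasp_force: 0.0
```

>>> {"name": "move_arm", "arguments": {"offset": [[0,0,0],[0,0,0],[0,0,0]], "twist": [[0,0,0.13],[0,0,0.13],[0,0,0]], "grip": [0.6,0.6,0.6]}}

```text
time: 29.35
ee_pos: [0.392, 0.1569, 0.2425]
tcp_rot: [-174.4, 1.2, 18.4]
wrist_force: [-0.7, -0.1, 0.3]
opening: 0.0508
grasp_force: 0.0
```

```bash
python3 - <<'E'
from h import *
print(pose()[:2])
d,f,M=shot("wrist"); save(d,"w8.png"); print(*caps(d,f,M,.05,.085),sep="\n")
P=cloud(d,f,M); z=P[...,2]
Q=P[(z>.066)&(z<.085)]; print("handle",Q.mean(0),cv2.minAreaRect((Q[:,:2]*1000).astype(np.float32)))
m=(z>.009)&(z<.06)&(P[...,0]>.3)&(P[...,0]<.56)&(P[...,1]>.15)&(P[...,1]<.45); print(m.sum(),cv2.minAreaRect((P[m][:,:2]*1000).astype(np.float32)))
for t,zz in(("catch_hinge",.026),("catch_nose",.007),("carrier",0),("carrier_handle",.055)):
    for q in finder.pinpoint(d,t)[:2]:
        if q["p"]>.3: print(t,round(q["p"],2),np.round(q["position"]),np.round(ray(d,f,M,q["position"],zz),4))
E
```

```text
(array([0.39195914, 0.15691608, 0.24253078]), array([-174.41185082,    1.23017421,   18.39857801]))
(np.int32(1393), array([0.4749, 0.3768, 0.0574]), array([0.031, 0.039, 0.006]))
(np.int32(1870), array([0.4844, 0.2668, 0.0575]), array([0.039, 0.039, 0.007]))
(np.int32(709), array([0.4009, 0.2918, 0.078 ]), array([0.023, 0.016, 0.008]))
handle [0.40136925 0.29106409 0.0766169 ] ((400.3125915527344, 292.3599548339844), (22.07183074951172, 13.964941024780273), 11.488476753234863)
8262 ((452.2001953125, 302.9598388671875), (150.36141967773438, 200.9664764404297), 10.516758918762207)
carrier 0.89 [190.  75.] [0.4525 0.3011 0.    ]
carrier_handle 0.69 [164. 129.] [0.4015 0.2944 0.055 ]
```

View pics/w8.png

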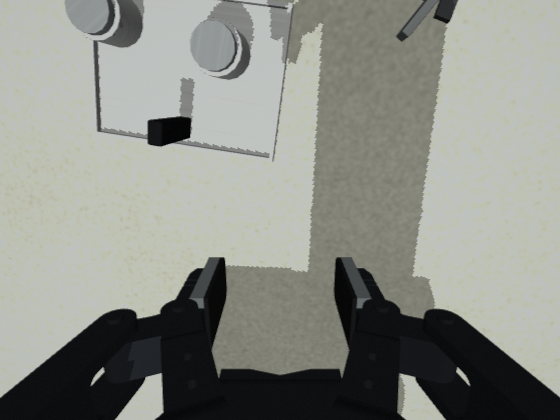

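The can at the image's upper left (93,8) has been knocked outward to about (0.475, 0.377), so I have to mend that. The arm also strayed while turning, so I'll check the joints.

```bash
python3 - <<'E'
from h import *
p,r,o=pose(); print(np.round(o["q"],1),np.round(o["qd"],1),p,r)
d,f,M=shot("top"); print(*caps(d,f,M,.045,.085),sep="\n")
d,f,M=shot("side")
for q in finder.pinpoint(d,"can0_mid")[:3]: print(q["p"],ray(d,f,M,q["position"],.031))
E
```

```text
[ 18.9 -11.5  -7.1  95.7   5.6 179.9] [ 0.5  0.  -0.2 -0.2  0.   0.1] [0.39073483 0.16058626 0.24206477] [-174.40834984    1.22805359   18.92220727]
(np.int32(2270), array([0.8664, 0.1186, 0.0487]), array([0.071, 0.2  , 0.008]))
(np.int32(446), array([ 0.5785, -0.3207,  0.0695]), array([0.049, 0.049, 0.008]))
(np.int32(397), array([ 0.4501, -0.3576,  0.054 ]), array([0.044, 0.047, 0.008]))
(np.int32(397), array([ 0.4403, -0.2917,  0.0544]), array([0.044, 0.045, 0.008]))
(np.int32(400), array([ 0.4354, -0.2301,  0.054 ]), array([0.048, 0.046, 0.006]))
```

>>> {"name": "move_arm", "arguments": {"offset": [[0,0,0],[0,0,0],[0,0,0],[0,0,0],[0,0,0]], "twist": [[0,0,-0.14],[0,0,-0.14],[0,0,-0.14],[0,0,-0.14],[0,0,-0.14]], "grip": [0.78,0.78,0.78,0.78,0.78]}}

```text
time: 30.25
ee_pos: [0.3908, 0.1604, 0.2417]
tcp_rot: [-174.9, -2.7, 59.2]
wrist_force: [0.3, -1.4, 0.4]
opening: 0.0668
grasp_force: 0.0
```

>>> {"name": "move_arm", "arguments": {"offset": [[0,0,0],[0,0,0]], "twist": [[0,0,-0.14],[0,0,0]], "grip": [0.78,0.78]}}

```text
time: 30.45
ee_pos: [0.3908, 0.1604, 0.2417]
tcp_rot: [-175.3, -3.3, 66.9]
wrist_force: [-1.0, -0.7, -0.1]
opening: 0.0663
grasp_force: 0.0
```

```bash
cat >> h.py <<'E'
def level(yaw):
    "rotvec (tool axes) to tool-down at yaw"
    o=bot.get_obs(); a=R.from_euler('xyz',o["tcp_rot"],degrees=True); b=R.from_euler('xyz',[180,0,yaw],degrees=True)
    return np.round((a.inv()*b).as_rotvec(),3)
E
python3 - <<'E'
from h import *
p,r,o=pose(); print(p,r,np.round(o["q"],1),level(70))
d,f,M=shot("wrist"); print(*caps(d,f,M,.05,.085),sep="\n")
E
```

```text
[0.39082309 0.16036804 0.24169031] [-175.33089751   -3.32474139   66.94129999] [ 18.8 -11.5  -7.1  95.7   5.6 131.7] [-0.08  -0.06  -0.051]
(np.int32(1900), array([0.4838, 0.2673, 0.0576]), array([0.039, 0.039, 0.007]))
(np.int32(666), array([0.4002, 0.2922, 0.0782]), array([0.023, 0.016, 0.007]))
```

>>> {"name": "move_arm", "arguments": {"offset": [[0,0,0],[3.7,0.4,0],[3.7,0.4,0],[3.7,0.4,0],[0,0,0]], "twist": [[-0.08,-0.06,-0.05],[0,0,0],[0,0,0],[0,0,0],[0,0,0]], "grip": [0.78,0.78,0.78,0.78,0.78]}}

```text
time: 31.0
ee_pos: [0.4416, 0.2631, 0.2401]
tcp_rot: [-179.9, 0.0, 69.7]
wrist_force: [-1.6, -0.8, -1.0]
opening: 0.0666
grasp_force: 0.0
```

```bash
python3 - <<'E'
from h import *
p,r,o=pose(); print(p,r,np.round(o["q"],1),level(70))
d,f,M=shot("wrist"); save(d,"w9.png"); print(*caps(d,f,M,.048,.085),sep="\n")
P=cloud(d,f,M); z=P[...,2]; m=(z>.008)&(z<.06)&(P[...,0]>.3)&(P[...,0]<.56)&(P[...,1]>.15)&(P[...,1]<.45); print(m.sum(),cv2.minAreaRect((P[m][:,:2]*1000).astype(np.float32)))
E
```

```text
[0.44157176 0.26306228 0.24008629] [-1.79921947e+02  4.56173615e-02  6.96548792e+01] [ 3.080e+01 -1.000e-01  3.300e+00  9.350e+01  0.000e+00  1.411e+02] [-0.001  0.001 -0.006]
(np.int32(2058), array([0.4796, 0.3798, 0.0575]), array([0.039, 0.04 , 0.007]))
(np.int32(1528), array([0.484 , 0.2681, 0.0575]), array([0.039, 0.04 , 0.006]))
(np.int32(523), array([0.4006, 0.2933, 0.0782]), array([0.023, 0.017, 0.006]))
7933 ((451.9459228515625, 302.42877197265625), (150.5596923828125, 200.699462890625), 10.50094985961914)
```

View pics/w9.png

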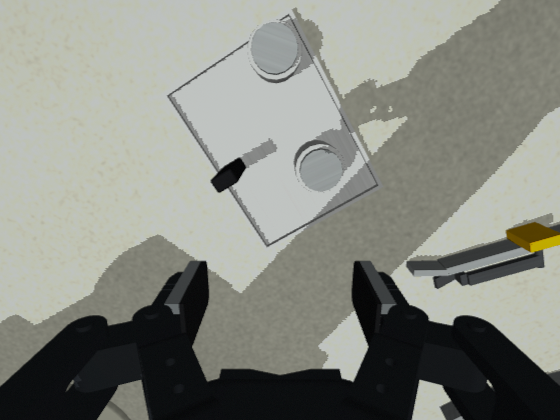

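>>> {"name": "move_arm", "arguments": {"offset": [[4.1,-0.2,3],[4.1,-0.1,3],[4.1,-0.2,3],[0,0,4],[0,0,2]], "twist": [[0,0,0],[0,0,0],[0,0,0],[0,0,0],[0,0,0]], "grip": [0.78,0.78,0.78,0.78,0.78]}}

```text
time: 31.55
ee_pos: [0.4765, 0.3746, 0.0891]
tcp_rot: [-179.9, 0.2, 69.6]
wrist_force: [-0.8, -0.6, -0.5]
opening: 0.0669
grasp_force: 0.0
```

```bash
python3 -c "
from h import *
print(pose()[:2],go([.4795,.3795,.044]))"
```

```text
(array([0.47651484, 0.37457598, 0.08914702]), array([-179.85481779,    0.24102819,   69.63847926])) [0.58 0.12 4.51]
```

>>> {"name": "move_arm", "arguments": {"offset": [[0.5,0.1,2],[0,0,2.5],[0,0,0]], "twist": [[0,0,0],[0,0,0],[0,0,0]], "grip": [0.78,0.78,0.78]}}

```text
time: 31.85
ee_pos: [0.4789, 0.3777, 0.0449]
tcp_rot: [-179.8, 0.3, 69.6]
wrist_force: [-0.1, -1.5, -0.2]
opening: 0.0666
grasp_force: 0.0
```

>>> {"name": "move_arm", "arguments": {"offset": [[0,0,0],[0,0,0],[0,0,0],[0,0,0],[0,0,0]], "twist": [[0,0,0],[0,0,0],[0,0,0],[0,0,0],[0,0,0]], "grip": [0.4,0.4,0.4,0.4,0.4]}}

```text
time: 32.35
ee_pos: [0.4812, 0.3797, 0.0498]
tcp_rot: [179.9, -0.1, 69.7]
wrist_force: [-0.9, -1.4, 6.6]
opening: 0.0469
grasp_force: 31.9
```

>>> {"name": "move_arm", "arguments": {"offset": [[0,0,-1],[0,0,-1.5],[-2,0,0],[-1.9,-0.1,0],[0,0,0]], "twist": [[0,0,0],[0,0,0],[0,0,0],[0,0,0],[0,0,0]], "grip": [0.4,0.4,0.4,0.4,0.4]}}

```text
time: 32.85
ee_pos: [0.4658, 0.3419, 0.0745]
tcp_rot: [180.0, 0.0, 69.7]
wrist_force: [-0.6, 0.4, -1.4]
opening: 0.0469
grasp_force: 31.4
```

>>> {"name": "move_arm", "arguments": {"offset": [[0,0,0]], "twist": [[0,0,0]], "grip": [0.4]}}

```text
time: 32.95
ee_pos: [0.4666, 0.3434, 0.0743]
tcp_rot: [180.0, -0.1, 69.7]
wrist_force: [-0.3, 0.4, -1.8]
opening: 0.0469
grasp_force: 31.4
```

>>> {"name": "move_arm", "arguments": {"offset": [[0,0,1.5],[0,0,0.7],[0,0,0.2],[0,0,0],[0,0,0]], "twist": [[0,0,0],[0,0,0],[0,0,0],[0,0,0],[0,0,0]], "grip": [0.4,0.4,0.4,0.4,0.78]}}

```text
time: 33.45
ee_pos: [0.4661, 0.3434, 0.0486]
tcp_rot: [-180.0, 0.0, 69.8]
wrist_force: [0.3, -0.2, -1.1]
opening: 0.0598
grasp_force: 0.0
```

>>> {"name": "move_arm", "arguments": {"offset": [[0,0,0],[0,0,0],[0,0,-1],[0,0,-4],[0,0,-4]], "twist": [[0,0,0],[0,0,0],[0,0,0],[0,0,0],[0,0,0]], "grip": [0.78,0.78,0.78,0.78,0.78]}}

```text
time: 33.95
ee_pos: [0.4657, 0.3428, 0.14]
tcp_rot: [-179.9, 0.1, 69.7]
wrist_force: [0.2, 0.1, -0.2]
opening: 0.0667
grasp_force: 0.0
```

>>> {"name": "move_arm", "arguments": {"offset": [[0,0,-4],[0,0,0],[0,0,0],[0,0,0],[0,0,0]], "twist": [[0,0,0],[0,0,-0.14],[0,0,-0.14],[0,0,-0.14],[0,0,-0.14]], "grip": [0.5,0.5,0.5,0.5,0.5]}}

```text
time: 34.45
ee_pos: [0.4663, 0.3432, 0.18]
tcp_rot: [180.0, -0.0, 102.2]
wrist_force: [-0.3, 0.6, 0.6]
opening: 0.0425
grasp_force: 0.0
```

>>> {"name": "move_arm", "arguments": {"offset": [[0,0,0],[0,0,0],[0,0,0],[0,0,0],[0,0,0]], "twist": [[0,0,-0.14],[0,0,-0.14],[0,0,-0.14],[0,0,-0.14],[0,0,-0.14]], "grip": [0.5,0.5,0.5,0.5,0.5]}}

```text
time: 34.95
ee_pos: [0.4662, 0.3432, 0.1798]
tcp_rot: [180.0, 0.0, 142.3]
wrist_force: [-0.8, -0.4, 0.4]
opening: 0.0425
grasp_force: 0.0
```

>>> {"name": "move_arm", "arguments": {"offset": [[0,0,0],[0,0,0],[0,0,0],[0,0,0],[0,0,0]], "twist": [[0,0,-0.14],[0,0,-0.14],[0,0,-0.14],[0,0,-0.14],[0,0,-0.14]], "grip": [0.5,0.5,0.5,0.5,0.5]}}

```text
time: 35.45
ee_pos: [0.4662, 0.3432, 0.1799]
tcp_rot: [180.0, 0.0, -177.6]
wrist_force: [-0.2, -1.1, -0.7]
opening: 0.0427
grasp_force: 0.0
```

>>> {"name": "move_arm", "arguments": {"offset": [[0,0,0],[0,0,0]], "twist": [[0,0,-0.14],[0,0,0]], "grip": [0.5,0.5]}}

```text
time: 35.65
ee_pos: [0.4663, 0.3432, 0.1798]
tcp_rot: [180.0, 0.0, -169.8]
wrist_force: [-0.1, -0.1, -0.2]
opening: 0.0426
grasp_force: 0.0
```

```bash
python3 - <<'E'
from h import *
p,r,o=pose(); print(p,r,np.round(o["q"],1),level(-169.5),o["opening"])
print(go([.4000,.2925,.18]))
d,f,M=shot("wrist"); print(*caps(d,f,M,.048,.085),sep="\n")
d,f,M=shot("top"); save(d,"t9.png"); P=cloud(d,f,M); z=P[...,2]
for n,(x0,x1) in dict(Lrail=(.5,.8)).items():
    pass
for lo,hi,ylo,yhi,nm in((.018,.032,.05,.16,"L"),(.018,.032,-.18,-.08,"R")):
    m=(z>lo)&(z<hi)&(P[...,0]>.6)&(P[...,0]<.745)&(P[...,1]>ylo)&(P[...,1]<yhi); Q=P[m]
    v=cv2.fitLine(Q[:,:2].astype(np.float32),cv2.DIST_HUBER,0,.01,.01).ravel(); print(nm,len(Q),v, "y@.68",v[3]+(.68-v[2])*v[1]/v[0])
m=(z>.03)&(z<.05)&(P[...,0]>.74)&(P[...,0]<.82)&(abs(P[...,1])<.09); Q=P[m]; print("stop",len(Q),cv2.minAreaRect((Q[:,:2]*1000).astype(np.float32)))
for t,zz in(("catch_hinge",.026),("catch_nose",.007)):
    for q in finder.pinpoint(d,t)[:1]: print(t,q["p"],ray(d,f,M,q["position"],zz))
E
```

```text
[0.4662619  0.34319614 0.17980014] [ 1.79984271e+02  2.44684559e-02 -1.69812647e+02] [36.4  8.   5.3 87.2  0.  26.2] [ 0.     0.    -0.005] 0.04256378426483418
[ 7.42 -3.82 -0.02]
(np.int32(902), array([0.4   , 0.2928, 0.0783]), array([0.023, 0.016, 0.007]))
(np.int32(2112), array([0.4655, 0.3429, 0.0575]), array([0.039, 0.039, 0.006]))
(np.int32(2143), array([0.4831, 0.2674, 0.0575]), array([0.04 , 0.039, 0.006]))
L 488 [0.9990319  0.04399132 0.6550402  0.09066582] y@.68 0.0917649
R 264 [ 0.99928105 -0.03791353  0.6721688  -0.11899058] y@.68 -0.1192877
stop 458 ((758.1646118164062, -0.22960662841796875), (177.88519287109375, 14.019463539123535), 87.95716094970703)
catch_hinge 0.85 [0.67928647 0.0878995  0.026     ]
catch_nose 0.66 [0.59736825 0.08852338 0.007     ]
```

>>> {"name": "move_arm", "arguments": {"offset": [[-1.8,-4.2,-1],[-1.8,-4.2,-1],[-1.8,-4.2,-1],[-1.8,-4.2,-1],[-1.8,-4.2,-1]], "twist": [[0,0,0],[0,0,0],[0,0,0],[0,0,0],[0,0,0]], "grip": [1,1,1,1,1]}}

```text
time: 36.35
ee_pos: [0.5922, 0.1505, 0.2298]
tcp_rot: [180.0, 0.0, -170.1]
wrist_force: [0.1, 0.6, -0.9]
opening: 0.0854
grasp_force: 0.0
```

>>> {"name": "move_arm", "arguments": {"offset": [[-1.8,-4.2,-1],[-1.8,-4.2,-1],[-1.8,-4.2,-1],[-1.8,-4.2,-1],[0,0,0]], "twist": [[0,0,0],[0,0,0],[0,0,0],[0,0,0],[0,0,0]], "grip": [1,1,1,1,1]}}

```text
time: 36.85
ee_pos: [0.6941, -0.0056, 0.2682]
tcp_rot: [-179.9, -0.0, -170.3]
wrist_force: [0.0, -0.1, -0.5]
opening: 0.0855
grasp_force: 0.0
```

```bash
python3 - <<'E'
from h import *
p,r,o=pose(); print(p,r)
d,f,M=shot("wrist"); save(d,"w10.png"); P=cloud(d,f,M); z=P[...,2]
print("bench",np.nanmedian(z[abs(z)<.01]))
for ylo,yhi,nm in((.0975,.118,"L"),(-.15,-.09,"R"),(.06,.097,"catch")):
    m=(z>.0225)&(z<.033)&(P[...,0]>.60)&(P[...,0]<.74)&(P[...,1]>ylo)&(P[...,1]<yhi); Q=P[m]
    if len(Q)<50: print(nm,len(Q)); continue
    v=cv2.fitLine(Q[:,:2].astype(np.float32),cv2.DIST_HUBER,0,.01,.01).ravel(); print(nm,len(Q),"z",Q[:,2].mean(),"yaw",np.degrees(np.arctan(v[1]/v[0])), "y@.66",v[3]+(.66-v[2])*v[1]/v[0],"x",Q[:,0].min(),Q[:,0].max(), np.percentile(Q[:,1],[2,98]))
m=(z>.03)&(z<.05)&(P[...,0]>.72); Q=P[m]; print("stop",len(Q), cv2.minAreaRect((Q[:,:2]*1000).astype(np.float32)) if len(Q) else 0)
for t,zz in(("catch_hinge",.026),("catch_nose",.007)):
    for q in finder.pinpoint(d,t)[:1]: print(t,q["p"],q["position"],ray(d,f,M,q["position"],zz))
E
```

```text
[ 0.69413711 -0.00559062  0.26819194] [-1.79943997e+02 -1.91536956e-02 -1.70338903e+02]
bench 0.000560008254188088
L 520 z 0.02614552518689761 yaw -0.852445 y@.66 0.09998355 x 0.6000065446606899 0.7389695626963674 [0.09763731 0.10377274]
R 1277 z 0.02538956376597252 yaw -2.119194 y@.66 -0.11860129 x 0.6000596892455206 0.7398401770939967 [-0.12524264 -0.11267358]
catch 1861 z 0.028301665342224686 yaw 5.772527 y@.66 0.08647653 x 0.6000476360278066 0.7397428215953459 [0.07458048 0.09666443]
stop 4943 ((829.0852661132812, 20.0789794921875), (300.16558837890625, 148.9610137939453), 87.85823059082031)
catch_hinge 0.59 [358.0, 181.6] [0.68299331 0.08053505 0.026     ]
catch_nose 0.91 [377.5, 106.8] [0.60019328 0.08698986 0.007     ]
```

View pics/w10.png

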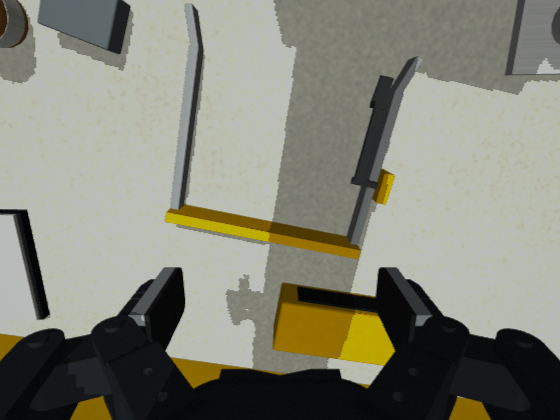

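The picture shows the empty lane. The right rail runs (192,10) to (178,205), the stop (170,210) to (357,248), and the catch is down at about (375,130). Now back to the handle.

>>> {"name": "move_arm", "arguments": {"offset": [[2.7,3.8,1.2],[2.7,3.8,1.2],[2.7,3.8,1.2],[2.7,3.8,1.2],[2.7,3.8,1.2]], "twist": [[0,0,0],[0,0,0],[0,0,0],[0,0,0],[0,0,0]], "grip": [0.5,0.5,0.5,0.5,0.5]}}

```text
time: 37.5
ee_pos: [0.5228, 0.1647, 0.2088]
tcp_rot: [180.0, 0.0, -169.9]
wrist_force: [0.5, 0.9, -0.0]
opening: 0.0424
grasp_force: 0.0
```

>>> {"name": "move_arm", "arguments": {"offset": [[2.6,3.8,1.2],[2.6,3.8,1.2],[2.6,3.8,1.2],[2.6,3.8,1.2],[0,0,0]], "twist": [[0,0,0],[0,0,0],[0,0,0],[0,0,0],[0,0,0]], "grip": [0.5,0.5,0.5,0.5,0.5]}}

```text
time: 38.0
ee_pos: [0.3916, 0.2972, 0.1599]
tcp_rot: [180.0, -0.1, -169.6]
wrist_force: [0.7, -0.9, -0.1]
opening: 0.0426
grasp_force: 0.0
```

```bash
python3 -c "
from h import *
print(pose()[:2],go([.4000,.2927,.059]),level(-169.5))
d,f,M=shot('wrist'); print(*caps(d,f,M,.048,.085),sep='\n')"
```

```text
(array([0.39156495, 0.29718003, 0.15987513]), array([ 1.79980547e+02, -1.19539829e-01, -1.69585729e+02])) [-0.77 -0.6  10.09] [ 0.    -0.002 -0.001]
(np.int32(889), array([0.399 , 0.2923, 0.0782]), array([0.024, 0.016, 0.006]))
(np.int32(1357), array([0.4669, 0.3376, 0.0574]), array([0.04 , 0.033, 0.006]))
(np.int32(682), array([0.483 , 0.2783, 0.0574]), array([0.038, 0.016, 0.006]))
```

>>> {"name": "move_arm", "arguments": {"offset": [[-0.8,-0.6,3],[0,0,3],[0,0,2.5],[0,0,1.5],[0,0,0]], "twist": [[0,0,0],[0,0,0],[0,0,0],[0,0,0],[0,0,0]], "grip": [0.5,0.5,0.5,0.5,0.5]}}

```text
time: 38.55
ee_pos: [0.4048, 0.2888, 0.0597]
tcp_rot: [-179.9, -0.1, -170.0]
wrist_force: [-0.6, -0.8, -0.1]
opening: 0.0428
grasp_force: 0.0
```

>>> {"name": "move_arm", "arguments": {"offset": [[0,0,0],[0,0,0],[0,0,0],[0,0,0],[0,0,0]], "twist": [[0,0,0],[0,0,0],[0,0,0],[0,0,0],[0,0,0]], "grip": [0,0,0,0,0], "force": 70}}

```text
time: 39.05
ee_pos: [0.4063, 0.2906, 0.063]
tcp_rot: [179.9, 0.1, -169.9]
wrist_force: [-1.2, 1.1, 6.3]
opening: 0.0129
grasp_force: 69.2
```

>>> {"name": "move_arm", "arguments": {"offset": [[0,0,0],[0,0,0],[0,0,0]], "twist": [[0,0,0],[0,0,0],[0,0,0]], "grip": [0,0,0]}}

```text
time: 39.35
ee_pos: [0.4064, 0.2906, 0.063]
tcp_rot: [179.9, 0.1, -169.9]
wrist_force: [-1.4, 2.3, 6.5]
opening: 0.0128
grasp_force: 69.2
```

>>> {"name": "move_arm", "arguments": {"offset": [[0,0,-0.3],[0.4,-0.4,0],[0.8,-0.8,0],[0.7,-1.2,0],[0.5,-1.6,0]], "twist": [[0,0,0],[0,0,0],[0,0,0],[0,0,0],[0,0,0]], "grip": [0,0,0,0,0]}}

```text
time: 39.85
ee_pos: [0.388, 0.2449, 0.0638]
tcp_rot: [-180.0, -0.0, -169.9]
wrist_force: [0.0, 0.6, -5.7]
opening: 0.013
grasp_force: 68.4
```

>>> {"name": "move_arm", "arguments": {"offset": [[0.4,-1.6,0],[0.4,-1.6,0],[0.4,-1.6,0],[0.4,-1.6,0],[0.4,-1.6,0]], "twist": [[0,0,0],[0,0,0],[0,0,0],[0,0,0],[0,0,0]], "grip": [0,0,0,0,0]}}

```text
time: 40.35
ee_pos: [0.3827, 0.1619, 0.064]
tcp_rot: [-180.0, -0.0, -170.0]
wrist_force: [-0.3, -0.0, -7.5]
opening: 0.0133
grasp_force: 68.2
```

>>> {"name": "move_arm", "arguments": {"offset": [[0.3,-1.4,0.1],[0.3,-1.4,0.1],[0.3,-1.4,0],[0.3,-1.4,0],[0.3,-1.4,0]], "twist": [[0,0,0],[0,0,0],[0,0,0],[0,0,0],[0,0,0]], "grip": [0,0,0,0,0]}}

```text
time: 40.85
ee_pos: [0.381, 0.0913, 0.063]
tcp_rot: [179.9, 0.1, -169.9]
wrist_force: [1.0, 4.5, -0.5]
opening: 0.0132
grasp_force: 69.5
```

>>> {"name": "move_arm", "arguments": {"offset": [[0.3,-1.5,0],[0.3,-1.5,0],[0.3,-1.5,0],[0.2,-1,0],[0,0,0]], "twist": [[0,0,0],[0,0,0],[0,0,0],[0,0,0],[0,0,0]], "grip": [0,0,0,0,0]}}

```text
time: 41.35
ee_pos: [0.3796, 0.0344, 0.063]
tcp_rot: [-179.9, 0.1, -170.1]
wrist_force: [-2.8, -7.4, 5.6]
opening: 0.0133
grasp_force: 70.2
```

```bash
python3 -c "
from h import *
print(pose()[:2],pose()[2]['wrist_force'],go([.385,0,.063]),level(177.9))"
```

```text
(array([0.37960291, 0.03443412, 0.06298503]), array([-1.79895682e+02,  6.68161546e-02, -1.70066257e+02])) [-2.83798913 -7.41190239  5.58743591] [ 0.06 -3.48  0.  ] [-0.002  0.001  0.21 ]
```

>>> {"name": "move_arm", "arguments": {"offset": [[0,-0.8,0],[0,-0.9,0],[0,-0.9,0],[0,-0.8,0],[0,0,0]], "twist": [[0,0,0.05],[0,0,0.05],[0,0,0.05],[0,0,0.06],[0,0,0]], "grip": [0,0,0,0,0]}}

```text
time: 41.85
ee_pos: [0.3835, 0.0019, 0.063]
tcp_rot: [-180.0, 0.1, 177.9]
wrist_force: [1.3, -2.0, 5.8]
opening: 0.0131
grasp_force: 69.9
```

>>> {"name": "move_arm", "arguments": {"offset": [[0,0,0],[0,0,0],[0,0,0]], "twist": [[0,0,0],[0,0,0],[0,0,0]], "grip": [0,0,0]}}

```text
time: 42.15
ee_pos: [0.3836, 0.002, 0.063]
tcp_rot: [-179.9, 0.1, 178.1]
wrist_force: [0.2, -4.9, 5.4]
opening: 0.0131
grasp_force: 69.8
```

```bash
python3 - <<'E'
from h import *
p,r,o=pose(); print(p,r,o["wrist_force"])
d,f,M=shot("top"); save(d,"t11.png"); P=cloud(d,f,M); z=P[...,2]
print(*caps(d,f,M,.045,.085),sep="\n")
d,f,M=shot("side"); save(d,"s11.png")
for n in("carrier","can0_mid"):
  for q in finder.pinpoint(d,n)[:3]: print(n,q["p"],np.round(ray(d,f,M,q["position"],0 if n=="carrier" else .031),4))
E
```

```text
[0.38358383 0.00196434 0.0629922 ] [-1.79885729e+02  1.15860334e-01  1.78067638e+02] [ 0.17204185 -4.90332025  5.41267441]
(np.int32(2259), array([0.8664, 0.1195, 0.0487]), array([0.072, 0.2  , 0.008]))
(np.int32(449), array([ 0.5786, -0.3205,  0.0692]), array([0.048, 0.048, 0.008]))
(np.int32(399), array([ 0.45  , -0.3574,  0.0539]), array([0.047, 0.045, 0.008]))
(np.int32(399), array([ 0.4415, -0.2904,  0.0541]), array([0.048, 0.047, 0.008]))
(np.int32(401), array([ 0.4359, -0.2301,  0.0538]), array([0.044, 0.047, 0.007]))
carrier 0.76 [ 0.4426  0.001  -0.    ]
```

View pics/t11.png

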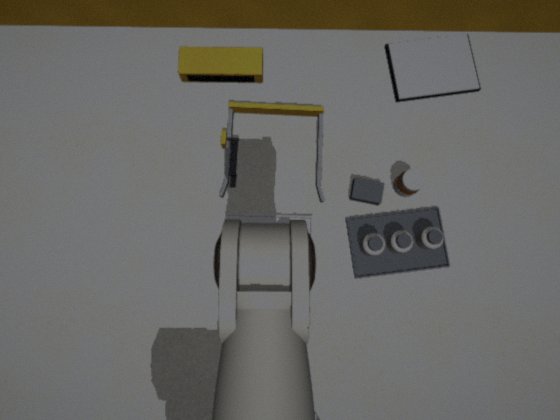

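View pics/s11.png

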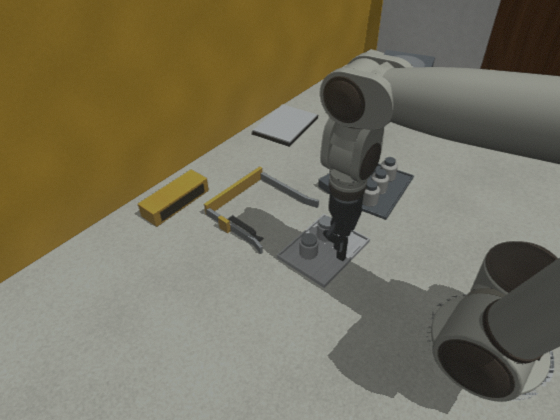

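```bash
python3 - <<'E'
from h import *
d,f,M=shot("top"); P=cloud(d,f,M); z=P[...,2]
m=(z>.0045)&(z<.02); 
for r in range(209,240,3):
    c=np.where(m[r,200:340])[0]+200
    if len(c): print(r,c.min(),c.max(),np.round(P[r,c.min()],4),np.round(P[r,c.max()],4),len(c))
t=(z>.02)&(z<.034)
for r in range(112,204,6):
    c=np.where(t[r,200:340])[0]+200
    R_=c[c>290]; L_=c[c<260]
    print(r, "L",np.round(P[r,L_.min()],4)[:2] if len(L_) else 0,np.round(P[r,L_.max()],4)[:2] if len(L_) else 0,"R",np.round(P[r,R_.min()],4)[:2] if len(R_) else 0,np.round(P[r,R_.max()],4)[:2] if len(R_) else 0)
E
```

```text
215 226 284 [0.5024 0.0978 0.0101] [ 0.5034 -0.0367  0.0143] 59
218 226 312 [0.4957 0.0978 0.0077] [ 0.4973 -0.1016  0.0133] 39
221 242 312 [0.4889 0.0604 0.0092] [ 0.4909 -0.102   0.0088] 20
224 203 311 [0.4814 0.1509 0.0054] [ 0.4831 -0.0991  0.0146] 4
227 308 311 [ 0.4772 -0.093   0.0048] [ 0.4769 -0.0997  0.0081] 4
230 308 311 [ 0.47   -0.0928  0.0067] [ 0.4695 -0.0993  0.012 ] 3
233 310 311 [ 0.4631 -0.0974  0.0069] [ 0.4624 -0.0991  0.0142] 2
236 310 311 [ 0.4558 -0.0971  0.0102] [ 0.4557 -0.0993  0.0114] 2
112 L [0.7485 0.0988] [0.7472 0.0889] R [ 0.7507 -0.0515] [ 0.7477 -0.1244]
118 L [0.7328 0.0982] [0.7334 0.0912] R [ 0.7355 -0.1181] [ 0.7368 -0.1256]
124 L [0.7181 0.0978] [0.718  0.0907] R [ 0.7204 -0.1179] [ 0.7217 -0.1254]
130 L [0.7036 0.0999] [0.7038 0.0905] R [ 0.707  -0.1159] [ 0.7057 -0.1249]
136 L [0.6878 0.1015] [0.6895 0.0926] R [ 0.6913 -0.1155] [ 0.6909 -0.1224]
142 L [0.6749 0.1017] [0.6729 0.0751] R [ 0.6764 -0.1154] [ 0.6773 -0.1228]
148 L [0.6591 0.1009] [0.6578 0.0769] R [ 0.6621 -0.1154] [ 0.662  -0.1224]
154 L [0.6443 0.1003] [0.6439 0.0768] R [ 0.6484 -0.1133] [ 0.648  -0.1225]
160 L [0.6302 0.1024] [0.6298 0.0765] R [ 0.633  -0.1129] [ 0.6325 -0.122 ]
166 L [0.6161 0.1021] [0.6143 0.0781] R [ 0.6189 -0.1129] [ 0.6186 -0.1221]
172 L [0.6009 0.1037] [0.6009 0.078 ] R [ 0.6047 -0.113 ] [ 0.6047 -0.1199]
178 L [0.5872 0.1035] [0.5871 0.0965] R [ 0.5892 -0.1123] [ 0.5896 -0.1194]
184 L [0.5727 0.1053] [0.5738 0.0895] R [ 0.5751 -0.1123] [ 0.5756 -0.1195]
190 L [0.5578 0.109 ] [0.5595 0.1031] R [ 0.5611 -0.1146] [ 0.5615 -0.1217]
196 L [0.5451 0.1095] [0.5451 0.1095] R [ 0.5475 -0.1171] [ 0.5473 -0.1239]
202 L 0 0 R 0 0
```

>>> {"name": "move_arm", "arguments": {"offset": [[-0.6,-0.1,0],[-1.2,-0.1,0],[-1.4,-0.1,0],[-1.4,0,0],[-1.2,0,0]], "twist": [[0,0,0.004],[0,0,0],[0,0,0],[0,0,0],[0,0,0]], "grip": [0,0,0,0,0]}}

```text
time: 42.9
ee_pos: [0.4391, -0.0025, 0.0629]
tcp_rot: [-180.0, -0.2, 177.9]
wrist_force: [-20.2, 1.5, 21.9]
opening: 0.0131
grasp_force: 71.8
```

>>> {"name": "move_arm", "arguments": {"offset": [[-0.8,0,0],[-0.8,0,0],[-0.8,0,0],[-0.8,0,0],[-0.8,0,0]], "twist": [[0,0,0],[0,0,0],[0,0,0],[0,0,0],[0,0,0]], "grip": [0,0,0,0,0]}}

```text
time: 43.4
ee_pos: [0.4786, -0.004, 0.063]
tcp_rot: [-180.0, -0.3, 177.9]
wrist_force: [-19.2, 1.1, 19.5]
opening: 0.0132
grasp_force: 71.8
```

```bash
python3 - <<'E'
from h import *
p,r,o=pose(); print(p,r,o["wrist_force"],o["torque"])
d,f,M=shot("top"); P=cloud(d,f,M); z=P[...,2]
t=(z>.006)&(z<.02)
for r in range(176,206,3):
    c=np.where(t[r,235:318])[0]+235
    if len(c): print(r,np.round(P[r,c.min()],4),np.round(P[r,c.max()],4),len(c))
E
```

```text
[ 0.47860001 -0.00396763  0.06295487] [-179.97220276   -0.25962175  177.89594664] [-19.20167089   1.11108655  19.53728882] [0.32473377 3.1974081  0.10365308]
```

>>> {"name": "move_arm", "arguments": {"offset": [[0,0,-0.1],[-0.5,0,0],[-0.8,0,0],[-0.8,0,0],[-0.8,0,0]], "twist": [[0,0,0],[0,0,0],[0,0,0],[0,0,0],[0,0,0]], "grip": [0,0,0,0,0]}}

```text
time: 43.95
ee_pos: [0.5084, -0.0052, 0.063]
tcp_rot: [-180.0, -0.2, 177.9]
wrist_force: [-9.8, 0.0, 6.5]
opening: 0.013
grasp_force: 70.1
```

```bash
python3 - <<'E'
from h import *
p,r,o=pose(); print(p,r,o["wrist_force"],o["torque"])
d,f,M=shot("top"); P=cloud(d,f,M); z=P[...,2]
m=(P[...,0]>.585)&(P[...,0]<.69)&(P[...,1]>.07)&(P[...,1]<.0925)&(z>.018)&(z<.06); Q=P[m]
print("catch",len(Q),np.polyfit(Q[:,0],Q[:,2],1) if len(Q)>20 else 0, Q[Q[:,0]<.61][:,2].mean() if len(Q) else 0)
E
```

```text
[ 0.50843488 -0.00516274  0.06297704] [-179.96801623   -0.18733328  177.88484611] [-9.84279885  0.04958947  6.51870885] [0.20845023 1.58697373 0.12630689]
catch 0 0 0
```

>>> {"name": "move_arm", "arguments": {"offset": [[-1,0,0],[-1,0,0],[-1,0,0],[-1,0,0],[-1,0,0]], "twist": [[0,0,0],[0,0,0],[0,0,0],[0,0,0],[0,0,0]], "grip": [0,0,0,0,0]}}

```text
time: 44.5
ee_pos: [0.5585, -0.0071, 0.063]
tcp_rot: [-180.0, -0.2, 177.9]
wrist_force: [-11.2, -0.8, 7.4]
opening: 0.0132
grasp_force: 70.1
```

>>> {"name": "move_arm", "arguments": {"offset": [[-1,0,0],[-1,0,0],[-1,0,0],[-0.8,0,0],[-0.6,0,0]], "twist": [[0,0,0],[0,0,0],[0,0,0],[0,0,0],[0,0,0]], "grip": [0,0,0,0,0]}}

```text
time: 45.0
ee_pos: [0.6026, -0.0087, 0.063]
tcp_rot: [-180.0, -0.2, 177.9]
wrist_force: [-10.0, 0.3, 7.0]
opening: 0.0128
grasp_force: 70.1
```

>>> {"name": "move_arm", "arguments": {"offset": [[-0.5,0,0],[-0.5,0,0],[-0.4,0,0],[-0.4,0,0],[-0.3,0,0]], "twist": [[0,0,0],[0,0,0],[0,0,0],[0,0,0],[0,0,0]], "grip": [0,0,0,0,0]}}

```text
time: 45.5
ee_pos: [0.6234, -0.0095, 0.063]
tcp_rot: [-180.0, -0.2, 177.9]
wrist_force: [-9.3, 0.1, 5.3]
opening: 0.0129
grasp_force: 70.0
```

>>> {"name": "move_arm", "arguments": {"offset": [[-0.3,0,0],[-0.2,0,0],[-0.2,0,0]], "twist": [[0,0,0],[0,0,0],[0,0,0]], "grip": [0,0,0]}}

```text
time: 45.8
ee_pos: [0.6298, -0.0095, 0.063]
tcp_rot: [-180.0, -0.2, 177.9]
wrist_force: [-18.6, 3.8, 11.7]
opening: 0.0133
grasp_force: 70.5
```

>>> {"name": "move_arm", "arguments": {"offset": [[-0.1,0,0],[-0.1,0,0],[0,0,0]], "twist": [[0,0,0],[0,0,0],[0,0,0]], "grip": [0,0,0]}}

```text
time: 46.1
ee_pos: [0.6303, -0.009, 0.0631]
tcp_rot: [180.0, -0.4, 177.9]
wrist_force: [-21.6, 5.4, 12.2]
opening: 0.0131
grasp_force: 70.6
```

```bash
python3 - <<'E'
from h import *
p,r,o=pose(); print(p,r,o["wrist_force"],o["torque"])
d,f,M=shot("side"); save(d,"s12.png")
for n,zz in(("catch_nose",.007),("carrier",0),("catch_hinge",.026)):
  for q in finder.pinpoint(d,n)[:1]: print(n,q["p"],q["position"],np.round(ray(d,f,M,q["position"],zz),4))
d,f,M=shot("wrist"); save(d,"w12.png"); P=cloud(d,f,M); z=P[...,2]
m=(P[...,0]>.56)&(P[...,0]<.66)&(P[...,1]>.07)&(P[...,1]<.096)&(z>.018)&(z<.06); Q=P[m]; print(len(Q),np.polyfit(Q[:,0],Q[:,2],1) if len(Q)>20 else 0)
E
```

```text
[ 0.63034683 -0.00901025  0.06308267] [179.95468674  -0.39960476 177.89516211] [-21.6199939    5.35510381  12.17456735] [ 0.99929851  3.35745048 -0.23581731]
catch_nose 0.71 [252.5, 234.1] [0.606  0.0787 0.007 ]
carrier 0.7 [254.1, 206.1] [ 0.6823 -0.0132  0.    ]
catch_hinge 0.93 [229.7, 219.0] [0.679 0.088 0.026]
5549 [ 0.10041022 -0.03468675]
```

>>> {"name": "move_arm", "arguments": {"offset": [[0.2,0,0],[0,0,0],[0,0,0],[0,0,0],[0,0,-1]], "twist": [[0,0,0],[0,0,0],[0,0,0],[0,0,0],[0,0,0]], "grip": [0,0.45,0.45,0.45,0.45]}}

```text
time: 46.85
ee_pos: [0.6309, -0.0101, 0.0719]
tcp_rot: [-180.0, -0.1, 177.8]
wrist_force: [0.1, -0.4, 0.9]
opening: 0.0385
grasp_force: 0.0
```

>>> {"name": "move_arm", "arguments": {"offset": [[0,0,-2],[0,0,-3],[0,0,-4],[0,0,-4],[0,0,-4]], "twist": [[0,0,0],[0,0,0],[0,0,0],[0,0,0],[0,0,0]], "grip": [0.45,0.45,0.45,0.45,0.45]}}

```text
time: 47.35
ee_pos: [0.6314, -0.0101, 0.2456]
tcp_rot: [-180.0, 0.0, 177.8]
wrist_force: [1.1, -0.3, 0.2]
opening: 0.0385
grasp_force: 0.0
```

>>> {"name": "move_arm", "arguments": {"offset": [[-1,0,-2],[-2,0,-1],[-2,0,0],[-2,0,0],[0,0,0]], "twist": [[0,0,0],[0,0,0],[0,0,0],[0,0,0],[0,0,0]], "grip": [0.45,0.45,0.45,0.45,0.45]}}

```text
time: 47.85
ee_pos: [0.7031, -0.0129, 0.2718]
tcp_rot: [-180.0, -0.1, 177.8]
wrist_force: [0.9, -0.8, 0.3]
opening: 0.0384
grasp_force: 0.0
```

```bash
python3 - <<'E'
from h import *
p,r,o=pose(); print(p,r)
d,f,M=shot("wrist"); P=cloud(d,f,M); z=P[...,2]
a=d["color"][0:260]; 
cv2.imwrite("pics/w13.png",cv2.resize(cv2.cvtColor(a,cv2.COLOR_RGB2BGR),(800,371)))
print(*caps(d,f,M,.048,.085),sep="\n")
m=(P[...,0]>.60)&(P[...,0]<.67)&(P[...,1]>.078)&(P[...,1]<.088)&(z>.018)&(z<.06); Q=P[m]
print(len(Q),np.polyfit(Q[:,0],Q[:,2],1) if len(Q)>20 else 0)
m=(z>.004)&(z<.016)&(P[...,0]>.58)&(P[...,0]<.66)&(abs(P[...,1]+.005)<.07); print("rear edge x",np.percentile(P[m][:,0],[0.5,1,5]))
for n,zz in(("catch_nose",.007),("carrier",0),("catch_hinge",.026)):
  for q in finder.pinpoint(d,n)[:1]: print(n,q["p"],q["position"],np.round(ray(d,f,M,q["position"],zz),4))
d,f,M=shot("top"); print(*caps(d,f,M,.045,.085),sep="\n")
E
```

```text
[ 0.70305747 -0.01288014  0.2718203 ] [-1.79991182e+02 -6.79006950e-02  1.77803135e+02]
(np.int32(376), array([ 0.6249, -0.01  ,  0.0784]), array([0.021, 0.014, 0.005]))
(np.int32(1213), array([0.6993, 0.0252, 0.0575]), array([0.04 , 0.039, 0.006]))
(np.int32(1210), array([ 0.7007, -0.0526,  0.0575]), array([0.039, 0.039, 0.006]))
(np.int32(3070), array([0.8551, 0.1633, 0.0504]), array([0.069, 0.138, 0.005]))
(np.int32(575), array([0.8729, 0.0262, 0.0503]), array([0.07 , 0.02 , 0.004]))
652 [0.01459053 0.0210835 ]
rear edge x [0.6025223  0.60309601 0.60544352]
catch_nose 0.82 [366.6, 80.3] [0.6019 0.085  0.007 ]
carrier 0.62 [280.8, 152.5] [ 0.6778 -0.0119  0.    ]
catch_hinge 0.8 [364.5, 159.7] [0.686  0.0812 0.026 ]
(np.int32(1123), array([0.8664, 0.1695, 0.0487]), array([0.072, 0.1  , 0.008]))
(np.int32(453), array([ 0.5784, -0.3207,  0.0694]), array([0.048, 0.048, 0.008]))
(np.int32(395), array([ 0.4495, -0.358 ,  0.0544]), array([0.045, 0.045, 0.008]))
(np.int32(401), array([ 0.4413, -0.2906,  0.054 ]), array([0.047, 0.047, 0.008]))
(np.int32(401), array([ 0.4353, -0.2295,  0.0539]), array([0.048, 0.047, 0.008]))
```

View pics/w13.png

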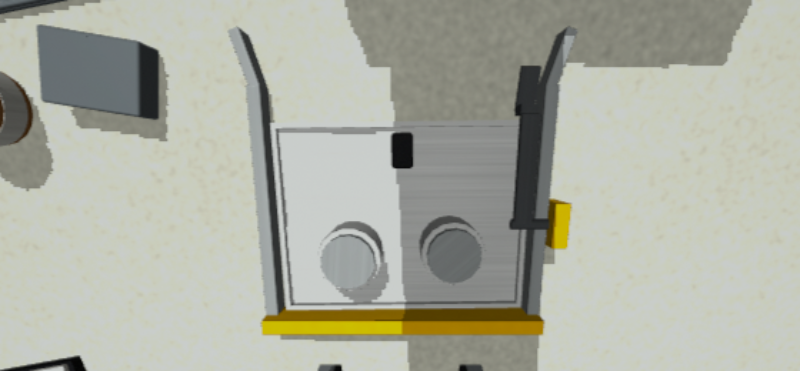

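The picture shows the carrier home against the stop at row 310, with both cans upright at (350,260) and (453,255). The catch arm lies flat with its nose behind the rear edge at (528,95). The bottles are still in the tray, so I'm handing in.

```bash
python3 -c "
from h import *
print(bot.job_done())"
```

```text
the job is handed in; nothing more can be done
None
```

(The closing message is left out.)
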